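# Aim the inspection mirror and lock its pivot with a T-handle hex key

### The job

Swing the inspection mirror until it hangs over the red terminal of the grey cell pack, then take the big red T-handle hex key from its stand, push it fully home in the recessed lock screw on the mirror stand before you turn it, and tighten the screw clockwise up to its stop with the key fully home. Then put the key back upright in its own hole in the stand, with the mirror still over the red terminal, and leave the cell pack and everything else lying about where it is.

Things in the scene. Friction and masses are not known exactly. Their poses are not given: they have to be found in the camera images.
- pivot (a point): Point on the vertical hinge axis of the mirror arm, 200 mm above the shelf, on the fixed mirror stand: grey cast foot 120 x 130 mm, pillar 56 mm in diameter and 178 mm high. This frame's -x axis points (roughly towards the robot) to the side where a round boss, 50 mm across, leans out of the pillar and carries the lock screw.
- mirror_arm (a joint): Hinge angle of the swing arm (rad). 0: it points along the stand's -x axis, over the lock screw; grows anticlockwise seen from above; stops at -1.9 and 1.9; starts within 0.4 of 0. Stiff (0.4 N m, about 2.5 N at the knob), stays where left. Flat bar 18 mm wide, its top 208 mm above the shelf; hub up to 222 mm.
- mirror_center (a point): Centre of the round inspection mirror, 90 mm across, 163 mm from the hinge axis and 165 mm above the shelf, hung under the end of the arm and tilted 35 degrees; it spans about 135 to 195 mm in height.
- knob (a point): Middle of the black pull knob that stands upright on the arm's end, straight above the mirror's centre: round, 26 mm in diameter, gripping height 218 to 248 mm above the shelf; this point is at 234 mm.
- cell_pack: Matte grey lithium cell pack, loose, 151 (x) x 65 (y) x 94 (z) mm, 0.95 kg, standing on the shelf left or right of the mirror stand; origin under its centre; posts rise to 106 mm. Not to be moved.
- red_terminal (a point): Top centre of the pack's brass post with the red base (on the pack's own -x end, 55 mm from its middle), 106 mm above the shelf. The post at the other end has a black base. The mirror must hang over this one: it lies 147 to 184 mm from the hinge axis.
- socket (a point): Centre of the floor of the hex socket in the lock screw (a cap screw). z points out of the socket, 26 degrees from vertical, towards the stand's -x side; x and y turn with the screw. Socket 18 mm across flats, flats facing x and every 60 degrees, 13 mm deep plus a 2.5 mm chamfered mouth. The head lies recessed in a round 33 mm counterbore; its rim is 25.5 mm from this point along z.
- lock_screw (a joint): Turn of the lock screw (rad), growing clockwise seen from the key's handle (about -z of socket) = tightening. It starts slack between 0 and 0.5 and comes up tight on a hard stop at 1.2. It takes 0.2 N m to turn and stays where it is left. The key has about 6 degrees of play either way in the socket.
- screw_mark (a point): Small yellow paint dot on the rim of the screw's head, 14 mm from its axis in the +x direction of socket (towards the middle of one flat); shows how far the screw has been turned.
- hex_key: Big T-handle hex key, loose, about 0.4 kg. Origin at the centre of its tip, z along the shank towards the handle. Steel hex shank 17 mm across flats, 150 mm long, flats facing x and every 60 degrees; red handle bar 110 mm long (x), 22 mm wide (y), 24 mm high, its centre 162 mm from the tip. Starts upright in the stand, leaning a few degrees at most.
- key_tip (a point): Centre of the flat tip of the big hex key's shank (origin of hex_key, same axes).
- stand_hole (a point): Centre of the floor of the big key's own round hole in the key stand, 12 mm above the shelf: 24 mm in diameter, 50 mm deep, chamfered 3 mm, in a fixed plywood block 62 mm high and 66 mm wide (x) that reaches from 35 mm on the -y side to 95 mm on the +y side of the hole. z is up.
- small_key: Bystander: small blue T-handle hex key, 100 mm high, standing in the other hole of the stand, 58 mm from the big one's hole; its top is 112 mm above the shelf. Origin at its tip.
- switch_housing: Bystander: black bakelite switch housing, 120 x 85 mm, 102 mm high with its red rotary handle, fixed to the shelf on the other side of the mirror stand from the cell pack. Origin under its centre.
- lug_tray: Bystander: open grey tray 150 x 120 x 35 mm, fixed, holding the ring terminals. Origin under its centre.
- lug_a: Bystander: brass ring terminal, 85 mm long, 17 mm high, loose in the tray.
- lug_b: Bystander: brass ring terminal, as lug_a.
- jump_clamp: Bystander: stubby red plastic jump clamp, about 130 mm long, 55 mm wide and 30 mm high, lying on its side on the shelf in front of the mirror stand. Origin under its middle.
- screwdriver: Bystander: screwdriver with an orange handle, 160 mm long, 30 mm high at most, lying on the shelf in front of the mirror stand. Origin under its middle.
There are look-alikes about, which are no part of the job. What is shaped like the hex_key but blue or yellow is not meant.

How it is judged:
By the outcome, as a careful person would: the job done as asked, in the order asked, and still so for the second after the job is handed in, with the robot touching nothing.
It also fails if it takes over 72 s, if anything falls off the work surface, if the arm or the gripper's body presses on something with over 40 N, if the wrist force passes 120 N, or if a joint passes its speed limit or range.

### The arm

A 7-joint arm with a two-finger parallel gripper is mounted at the origin on the work surface. World frame = base frame: x ahead of the robot, y to its left, z up, the work surface at z = 0. Lengths are in m, angles in rad, forces in N, time in s.
With the tool pointing down it reaches from about 0.4 to 0.85 m from the base axis. Payload 4.5 kg.
Tool frame: the origin (TCP) lies midway between the tips of the shut fingers; the grasp point (between the pads) lies behind it (r.tcp_to_grasp is the x of the grasp point in the tool frame, in m); x points along the fingers, z is the direction in which the jaws open and shut, and the axes are right-handed (so a half turn about x gives the same grasp; the last joint's range is limited). The gripper opens to 88 mm and grips with 3 to 60 N. Pads are 18 mm wide; open, the fingers measure 123 mm over their backs; the gripper's body (75 mm by 187 mm) begins 45 mm behind the grasp point.
Start: joints at [1.334, 0.689, -0.195, 1.565, 0.157, 0.902, -0.215], TCP at [0.167, -0.602, 0.239] pointing down, gripper open.
Joint ranges: [-3.01, 3.01], [-0.46, 2.08], [-1.47, 1.51], [0.13, 2.56], [-1, 4.14], [0.04, 2.09], [-2.66, 2.66]. Speed limits (rad/s): [2.57, 2.57, 3.14, 3.14, 3.14, 3.14, 3.14].

### API

Orientations are given as a unit quaternion [x, y, z, w].
In Python, from plant import readout, optics, workorder, r gives the robot as it stands.
- The arm moves only by the tool drive_tool, never from a script. Its argument "series" is a list of rows, each an object of numbers: "hand": the finger opening in cm, from 0 to 8.81; "dx", "dy", "dz": the shift along the tool's x, y, z in cm; "yaw": the turn about the tool's x in degrees. In form: [{"hand": .., "dx": .., "dy": .., "dz": .., "yaw": ..}, ...]. A call has exactly 8 rows; each row shifts and turns the commanded pose from where the row before left it, along the tool's axes as they then stand; what a row does not reach is not made up. A row lasts 1/8 s, in which the tool goes at most 62.5 mm and 10.7 degrees, less where a joint would pass 70% of its speed; a pose out of reach is approached as far as the arm can. A call with a gripper value outside its range is refused whole. The fingers move at their own pace and stop on an object; "squeeze" is the grip in N (left out, the last holds). Time passes only in rows, so rows that do not move let the fingers close, or fill a call up. It gives the time, the measured TCP pose, the force and the opening at its end, in the units of the state.
- readout.get_state(): the state, without advancing time (a new reading comes with each control period).
- optics.snapshot(name): name is "scene" or "top" or "wrist"; returns a dict with "pixels" (384x512x3 uint8, red, green, blue), "depth" (384x512 float32, m along the optical axis (not along the pixel's ray), 0 where there is no reading), "fx", "fy", "cx", "cy" (pixels), "dist" ([k1, k2, p1, p2, k3] as OpenCV has them; the pictures are not rectified), "R" (3x3) and "t" (3): a world point X has camera coordinates R X + t. Camera axes: x right, y down, z forward; pixel columns grow to the right and rows downward; lengths in m; the calibration is good to about 2 mm. A picture is of the moment at which its call begins.
- workorder.finish_job(): hands the job in, once; it reports no verdict.
The state is a dict: "clock": time; "q": joint angles; "qd": joint speeds; "joint_torque": joint torques, N m; "tool_pos": TCP position; "eef_rot": TCP orientation; "contact_force": force on the tool from outside, world axes, zero at the start; "moment": the same for the moment, N m; "opening": opening from 0.0 (shut) to 1.0 (fully open).
Only numpy, scipy, OpenCV 4.12 (cv2) and the standard library are available. Lean on these libraries where they do the work, as an engineer would, in place of code of your own. Each camera call takes 0.05 s, during which the arm holds its last target. There are 200 camera calls.

## Working session

There is one attempt and no reset: what is moved stays moved. The work goes in short steps, Python scripts to look and compute and a tool call to move; the robot and the scene stay as the last step left them, time stands still between calls to the robot, and variables do not carry over. Pictures are saved under pics/ and viewed, about 8 in all and at most 12, crops included, and the job is handed in when it is done.

Besides the shell and the picture viewer there is one more tool, called after "Emit:" in YAML: its name, and indented under it one key for each argument. drive_tool: Moves the arm, as the interface text tells. Its arguments: {"type":"object","properties":{"series":{"type":"array","items":{"type":"object","properties":{"hand":{"type":"number"},"dx":{"type":"number"},"dy":{"type":"number"},"dz":{"type":"number"},"yaw":{"type":"number"}}}},"squeeze":{"type":"number"}},"required":["series"]}

```bash
ls; mkdir -p pics
cat > h.py <<'E'
import numpy as np, cv2
from plant import readout, optics, workorder, r
def snap(n,save=None):
    s=optics.snapshot(n)
    if save: cv2.imwrite('pics/'+save,s['pixels'][:,:,::-1])
    return s
def K(s): return np.array([[s['fx'],0,s['cx']],[0,s['fy'],s['cy']],[0,0,1.]])
def ray(s,uv):
    p=cv2.undistortPoints(np.array(uv,float).reshape(-1,1,2),K(s),np.array(s['dist'])).reshape(-1,2)
    R=np.array(s['R']);t=np.array(s['t'])
    return -R.T@t, np.c_[p,np.ones(len(p))]@R
def onz(s,uv,z):
    o,d=ray(s,uv); return o+d*((z-o[2])/d[:,2])[:,None]
def pts(s):
    v,u=np.mgrid[:384,:512]; o,d=ray(s,np.c_[u.ravel(),v.ravel()])
    return (o+d*s['depth'].ravel()[:,None]).reshape(384,512,3)
def proj(s,X):
    R=np.array(s['R']); return cv2.projectPoints(np.array(X,float).reshape(-1,1,3),cv2.Rodrigues(R)[0],np.array(s['t'],float),K(s),np.array(s['dist']))[0].reshape(-1,2)
E
python3 - <<'E'
from h import *
a=snap('scene');b=snap('top')
im=np.vstack([a['pixels'],b['pixels']])[:,:,::-1]
cv2.imwrite('pics/a.png',cv2.resize(a['pixels'][:,:,::-1],(800,600)))
cv2.imwrite('pics/b.png',cv2.resize(b['pixels'][:,:,::-1],(800,600)))
for s in(a,b): print(-np.array(s['R']).T@s['t'],np.array(s['R'])[2],s['fx'])
print(readout.get_state(),r.tcp_to_grasp)
E
```

```text
pics
[1.19803244 0.38031005 0.78542175] [-0.68120474 -0.37945903 -0.62607583] 381.54331230860697
[0.42498642 0.00264431 1.61272359] [ 0.06471769 -0.00430491 -0.99789433] 480.7032337490207
{'clock': 0.1, 'q': array([ 1.33380335,  0.68985539, -0.19456256,  1.56620169,  0.15730184,
        0.90252554, -0.21511625]), 'qd': array([-0.00035247, -0.00250794, -0.00111486, -0.00103068,  0.00115965,
        0.00043329, -0.00056975]), 'joint_torque': array([-2.20052920e-03, -5.28492558e+01, -1.27120368e+00, -1.53836077e+01,
       -5.25466225e-02,  1.94762186e-03,  6.29051601e-05]), 'tool_pos': array([ 0.1670159 , -0.60169747,  0.23802945]), 'eef_rot': array([ 0.42822044,  0.56340395, -0.42759374,  0.56246497]), 'contact_force': array([ 0.31145235, -0.73251787,  0.0216528 ]), 'moment': array([ 0.01244034, -0.03619981,  0.00239843]), 'opening': 0.9975140787949187} -0.0187
```

View pics/a.png

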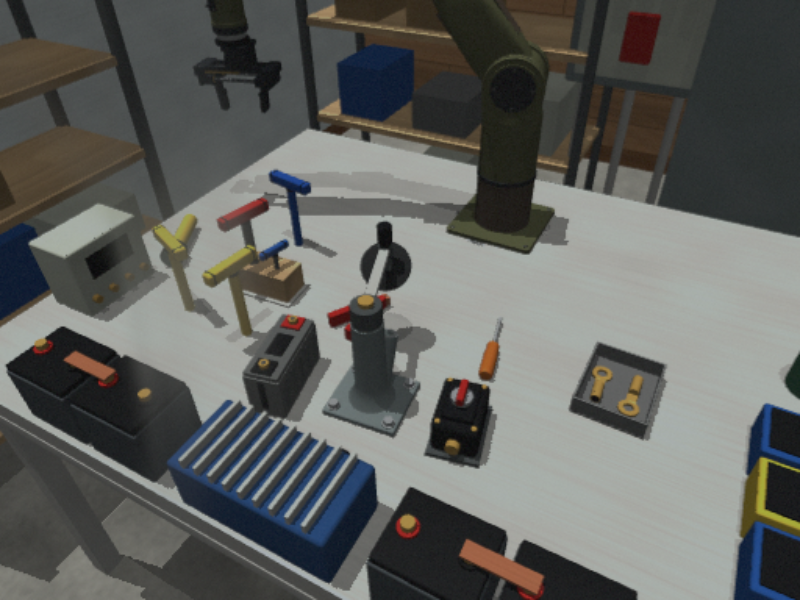

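View pics/b.png

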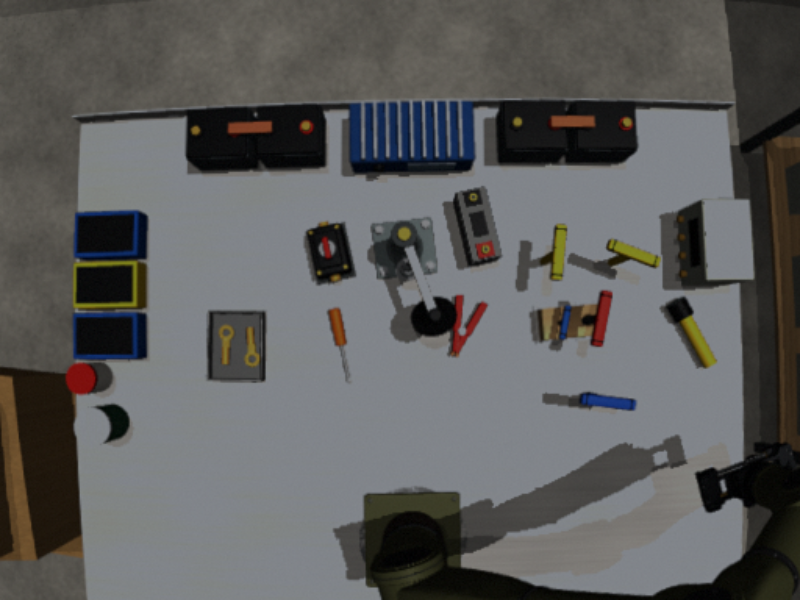

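The scene view shows the mirror arm and knob, the red key in the plywood stand, and the pack with its red end towards the robot. In the top view (800 px scale) the hub is at (404,233), the knob at (434,315), the red terminal at (486,250), the red key handle at (601,318) and the stand block at (570,322).

```bash
cat > m1.py <<'E'
from h import *
b=snap('top'); a=snap('scene')
def mask(s,col,box):
    h=cv2.cvtColor(s['pixels'],cv2.COLOR_RGB2HSV).astype(int);H,S,V=h[...,0],h[...,1],h[...,2]
    m={'red':((H<8)|(H>172))&(S>130)&(V>60),'yel':(H>14)&(H<33)&(S>110)&(V>60),'black':(V<45),'wood':(H>8)&(H<25)&(S>60)&(S<190)&(V>60),'blue':(H>100)&(H<130)&(S>120)}[col]
    o=np.zeros_like(m);x0,y0,x1,y1=box;o[y0:y1,x0:x1]=1;return m&o
def cen(m):
    n,l,st,c=cv2.connectedComponentsWithStats(m.astype(np.uint8));i=1+np.argmax(st[1:,4]);return c[i],(l==i),st[i,4]
B=lambda *x:[int(v*.64) for v in x]
for n,col,bx,z in [('hub','yel',B(385,215,422,250),.222),('term','red',B(465,232,505,270),.10),('termpost','yel',B(465,232,505,270),.106),('key','red',B(585,285,620,352),.186),('blackpost','yel',B(460,185,490,210),.106),('small','blue',B(545,300,585,345),.11)]:
    try:
        c,m,k=cen(mask(b,col,bx)); print(n,c,k,onz(b,c,z).round(4))
        if n in('key','small'):
            r_=cv2.minAreaRect(np.argwhere(m)[:,::-1].astype(np.float32)); print(r_, onz(b,cv2.boxPoints(r_),z).round(4))
    except Exception as e: print(n,e)
P=pts(b)
def top(bx,zlo,zhi,nm):
    x0,y0,x1,y1=B(*bx);q=P[y0:y1,x0:x1].reshape(-1,3);q=q[(q[:,2]>zlo)&(q[:,2]<zhi)];print(nm,len(q),q.mean(0).round(4),q.min(0).round(4),q.max(0).round(4))
top((410,290,460,340),.23,.27,'knob'); top((385,215,425,255),.214,.235,'hub'); top((530,290,620,350),.052,.07,'block'); top((585,285,620,352),.165,.2,'key'); top((450,180,505,270),.085,.1,'pack');top((535,220,570,285),.1,.25,'yel')
top((575,390,640,415),.1,.25,'bluekey')
q=P[B(290)[0]:B(340)[0],B(410)[0]:B(460)[0]]
P2=pts(a);x0,y0,x1,y1=[int(v*.64) for v in(365,215,405,250)];q=P2[y0:y1,x0:x1].reshape(-1,3);q=q[(q[:,2]>.218)&(q[:,2]<.27)];print('knob scene',len(q),q.mean(0).round(4),q.min(0),q.max(0))
cv2.imwrite('pics/c.png',cv2.resize(b['pixels'][140:240,230:410,::-1],(792,440),interpolation=cv2.INTER_CUBIC))
E
python3 m1.py
```

```text
hub [258.28813559 149.18644068] 59 [[0.6293 0.0039 0.222 ]]
term [310.05405405 159.66216216] 74 [[ 0.6106 -0.1596  0.1   ]]
termpost [310.     159.0625] 16 [[ 0.6117 -0.1589  0.106 ]]
key [385.06465517 203.29310345] 232 [[ 0.4641 -0.3745  0.186 ]]
((385.0301513671875, 203.5056610107422), (6.634387016296387, 35.50625991821289), 10.61965560913086) [[ 0.4134 -0.3526  0.186 ]
 [ 0.518  -0.3764  0.186 ]
 [ 0.5139 -0.3966  0.186 ]
 [ 0.4091 -0.3726  0.186 ]]
blackpost [302.64705882 125.82352941] 17 [[ 0.7189 -0.1387  0.106 ]]
small [361.19047619 206.10714286] 84 [[ 0.4592 -0.317   0.11  ]]
((361.0961608886719, 206.0192413330078), (4.118439197540283, 20.788311004638672), 11.309932708740234) [[ 0.4289 -0.3027  0.11  ]
 [ 0.4929 -0.3178  0.11  ]
 [ 0.4901 -0.3307  0.11  ]
 [ 0.426  -0.3156  0.11  ]]
knob 64 [ 0.4748 -0.0492  0.2497] [ 0.4621 -0.0605  0.2336] [ 0.4873 -0.0375  0.2565]
hub 127 [0.6279 0.0047 0.2186] [ 0.6039 -0.0184  0.214 ] [0.6518 0.0283 0.2299]
block 501 [ 0.4618 -0.333   0.0615] [ 0.4285 -0.3955  0.0529] [ 0.4954 -0.2791  0.0699]
key 286 [ 0.4654 -0.3732  0.1845] [ 0.4109 -0.3964  0.1659] [ 0.5174 -0.3528  0.1941]
pack 794 [ 0.6627 -0.149   0.094 ] [ 0.5857 -0.1924  0.0851] [ 0.7449 -0.1058  0.0999]
yel 313 [ 0.5949 -0.2945  0.1699] [ 0.54   -0.3134  0.1014] [ 0.651  -0.2787  0.1809]
bluekey 264 [ 0.3022 -0.3847  0.1726] [ 0.2836 -0.4391  0.1143] [ 0.3178 -0.3302  0.1825]
knob scene 134 [ 0.4844 -0.0449  0.2378] [ 0.4695555  -0.0586667   0.21813323] [ 0.49228584 -0.03526273  0.25184236]
```

View pics/c.png

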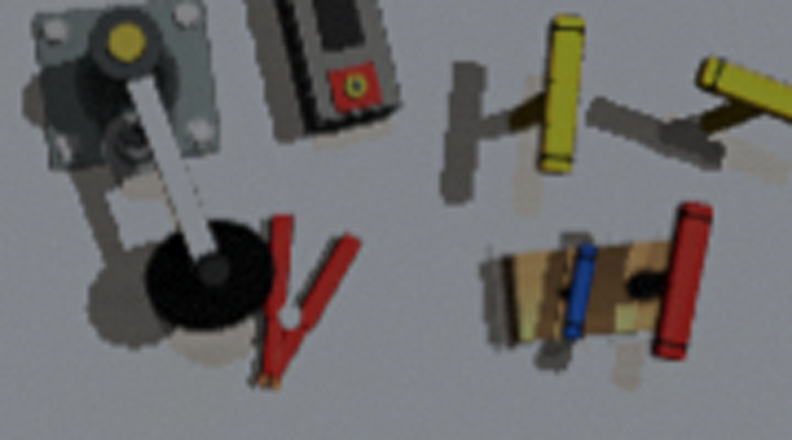

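The crop matches: hub top at crop (127,42), knob at (213,270) and red terminal at (356,86). The measured distances agree (hub–knob 0.162 m, hub–terminal 0.164 m). I'll do the mirror first.

Emit:
drive_tool:
  series:
    - {"dx": -3,"yaw": 7.7,"hand": 8.5}
    - {"dx": -3,"yaw": 7.8,"hand": 8.5}
    - {"dy": 2.5,"dz": -4.5}
    - {"dy": 2.5,"dz": -4.5}
    - {"dy": 2.5,"dz": -4.5}
    - {"dy": 2.5,"dz": -4.5}
    - {"dy": 2.5,"dz": -4.5}
    - {"dy": 2.5,"dz": -4.5}
  squeeze: 20

```text
invalid input at $.series[0]: expected keys hand, dx, dy, dz, yaw
```

Emit:
drive_tool:
  series:
    - {"dx": -3,"dy": 0,"dz": 0,"yaw": 7.7,"hand": 8.5}
    - {"dx": -3,"dy": 0,"dz": 0,"yaw": 7.8,"hand": 8.5}
    - {"dx": 0,"dy": 2.5,"dz": -4.5,"yaw": 0,"hand": 8.5}
    - {"dx": 0,"dy": 2.5,"dz": -4.5,"yaw": 0,"hand": 8.5}
    - {"dx": 0,"dy": 2.5,"dz": -4.5,"yaw": 0,"hand": 8.5}
    - {"dx": 0,"dy": 2.5,"dz": -4.5,"yaw": 0,"hand": 8.5}
    - {"dx": 0,"dy": 2.5,"dz": -4.5,"yaw": 0,"hand": 8.5}
    - {"dx": 0,"dy": 2.5,"dz": -4.5,"yaw": 0,"hand": 8.5}
  squeeze: 20

```text
clock: 1.2
tool_pos: [0.3178, -0.3306, 0.2988]
eef_rot: [0.5, 0.5, -0.5, 0.5]
contact_force: [0.8, 0.1, 0.5]
opening: 0.967
```

Emit:
drive_tool:
  series:
    - {"dx": 0,"dy": 2.6,"dz": -4.7,"yaw": 0,"hand": 6}
    - {"dx": 0,"dy": 2.6,"dz": -4.7,"yaw": 0,"hand": 6}
    - {"dx": 0,"dy": 2.6,"dz": -4.7,"yaw": 0,"hand": 6}
    - {"dx": 0,"dy": 2.6,"dz": -4.7,"yaw": 0,"hand": 6}
    - {"dx": 0,"dy": 2.6,"dz": -4.7,"yaw": 0,"hand": 6}
    - {"dx": 0,"dy": 2.7,"dz": -4.7,"yaw": 0,"hand": 6}
    - {"dx": 0,"dy": 0,"dz": 0,"yaw": 0,"hand": 6}
    - {"dx": 0,"dy": 0,"dz": 0,"yaw": 0,"hand": 6}

```text
clock: 2.2
tool_pos: [0.4735, -0.0507, 0.2985]
eef_rot: [-0.5, -0.5, 0.5, -0.5]
contact_force: [0.2, -0.7, -1.2]
opening: 0.676
```

Run:
```python
from h import *
w=snap('wrist');cv2.imwrite('pics/d.png',w['pixels'][:,:,::-1])
print(readout.get_state()['tool_pos'],-np.array(w['R']).T@w['t'],np.array(w['R']))
P=pts(w);q=P.reshape(-1,3);q=q[(q[:,2]>.238)&(q[:,2]<.27)&(abs(q[:,0]-.475)<.04)&(abs(q[:,1]+.05)<.04)];print(len(q),q.mean(0),q.min(0),q.max(0))
print(proj(w,[[.475,-.049,.25],[.6285,.004,.222]]))
```

```text
[ 0.47325705 -0.05147851  0.29852856] [ 0.55687982 -0.05192422  0.44322409] [[-6.97679185e-04 -9.99999427e-01  8.11659609e-04]
 [-9.46404346e-01  9.22439326e-04  3.22982913e-01]
 [-3.22983477e-01 -5.42819727e-04 -9.46404448e-01]]
1156 [ 0.4765293  -0.05071521  0.24837308] [ 0.46107029 -0.06364321  0.23804319] [ 0.48746189 -0.03817596  0.25153029]
[[248.55129863 218.92659363]
 [163.25538905 -26.06938172]]
```

View pics/d.png

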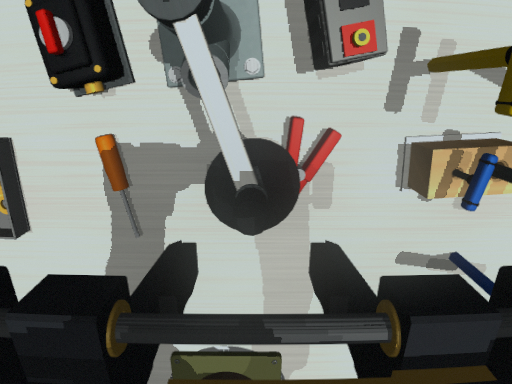

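Wrist view: knob at (250,195), directly between the open jaws, and red terminal at (361,38). Next I go down and grip the knob.

Emit:
drive_tool:
  series:
    - {"dx": 2.8,"dy": 0.2,"dz": 0,"yaw": 0,"hand": 6}
    - {"dx": 2.8,"dy": 0,"dz": 0,"yaw": 0,"hand": 6}
    - {"dx": 2.5,"dy": 0,"dz": 0,"yaw": 0,"hand": 6}
    - {"dx": 0,"dy": 0,"dz": 0,"yaw": 0,"hand": 6}
    - {"dx": 0,"dy": 0,"dz": 0,"yaw": 0,"hand": 1.5}
    - {"dx": 0,"dy": 0,"dz": 0,"yaw": 0,"hand": 1.5}
    - {"dx": 0,"dy": 0,"dz": 0,"yaw": 0,"hand": 1.5}
    - {"dx": 0,"dy": 0,"dz": 0,"yaw": 0,"hand": 1.5}
  squeeze: 20

```text
clock: 3.25
tool_pos: [0.4766, -0.0499, 0.2183]
eef_rot: [0.5, 0.5, -0.499, 0.5]
contact_force: [-0.2, 1.1, 3.5]
opening: 0.285
```

Emit:
drive_tool:
  series:
    - {"dx": 0,"dy": 0.9,"dz": 2.1,"yaw": 0,"hand": 1.5}
    - {"dx": 0,"dy": 1.2,"dz": 1.9,"yaw": 0,"hand": 1.5}
    - {"dx": 0,"dy": 1.45,"dz": 1.75,"yaw": 0,"hand": 1.5}
    - {"dx": 0,"dy": 1.7,"dz": 1.55,"yaw": 0,"hand": 1.5}
    - {"dx": 0,"dy": 1.9,"dz": 1.3,"yaw": 0,"hand": 1.5}
    - {"dx": 0,"dy": 2.0,"dz": 1.0,"yaw": 0,"hand": 1.5}
    - {"dx": 0,"dy": 2.15,"dz": 0.7,"yaw": 0,"hand": 1.5}
    - {"dx": 0,"dy": 2.3,"dz": 0.5,"yaw": 0,"hand": 1.5}

```text
clock: 4.25
tool_pos: [0.6111, -0.1566, 0.2182]
eef_rot: [0.499, 0.502, -0.5, 0.499]
contact_force: [-5.3, 3.6, 7.0]
opening: 0.289
```

Emit:
drive_tool:
  series:
    - {"dx": 0,"dy": 0,"dz": 0,"yaw": 0,"hand": 6}
    - {"dx": 0,"dy": 0,"dz": 0,"yaw": 0,"hand": 6}
    - {"dx": 0,"dy": 0,"dz": 0,"yaw": 0,"hand": 6}
    - {"dx": -2.8,"dy": 0,"dz": 0,"yaw": 0,"hand": 6}
    - {"dx": -3,"dy": 0,"dz": 0,"yaw": 0,"hand": 6}
    - {"dx": -3,"dy": 0,"dz": 0,"yaw": 0,"hand": 6}
    - {"dx": 0,"dy": -4,"dz": -4,"yaw": 0,"hand": 6}
    - {"dx": 0,"dy": -4,"dz": -4,"yaw": 0,"hand": 6}

```text
clock: 5.25
tool_pos: [0.5308, -0.0775, 0.306]
eef_rot: [0.5, 0.5, -0.5, 0.5]
contact_force: [-0.1, 1.5, -1.1]
opening: 0.68
```

Emit:
drive_tool:
  series:
    - {"dx": 0,"dy": -4,"dz": -3,"yaw": 0,"hand": 6}
    - {"dx": 0,"dy": -4,"dz": -3,"yaw": 0,"hand": 6}
    - {"dx": 0,"dy": -3.4,"dz": -2,"yaw": 0,"hand": 6}
    - {"dx": 0,"dy": 0,"dz": 0,"yaw": 0,"hand": 6}
    - {"dx": 0,"dy": 0,"dz": 0,"yaw": 0,"hand": 6}
    - {"dx": 0,"dy": 0,"dz": 0,"yaw": 0,"hand": 6}
    - {"dx": 0,"dy": 0,"dz": 0,"yaw": 0,"hand": 6}
    - {"dx": 0,"dy": 0,"dz": 0,"yaw": 0,"hand": 6}

```text
clock: 6.25
tool_pos: [0.4183, 0.0016, 0.3055]
eef_rot: [-0.5, -0.5, 0.5, -0.5]
contact_force: [0.1, 0.2, 1.2]
opening: 0.683
```

Run:
```python
from h import *
w=snap('wrist');np.savez('w1.npz',**{k:np.array(v) for k,v in w.items()})
im=w['pixels'][:,:,::-1]
st=readout.get_state();print(st['tool_pos'],st['q'])
c=proj(w,[[.58,.004,.11]])[0];print(c)
x0,y0=int(max(0,c[0]-130)),0
print(x0)
cv2.imwrite('pics/e.png',cv2.resize(im[0:170,x0:x0+260],(780,510),interpolation=cv2.INTER_CUBIC))
b=snap('top');P=pts(b)
q=P.reshape(-1,3);q=q[(q[:,2]>.236)&(q[:,2]<.27)&(abs(q[:,0]-.61)<.04)&(abs(q[:,1]+.157)<.04)];print('knob',len(q),q.mean(0))
```

```text
[0.41822491 0.00166124 0.30557334] [ 0.0444116   0.32667382 -0.21650434  2.05233919  0.09894511  0.77230146
 -1.80297456]
[249.10579293   8.70056507]
119
knob 66 [ 0.60843017 -0.15746656  0.24967587]
```

View pics/e.png

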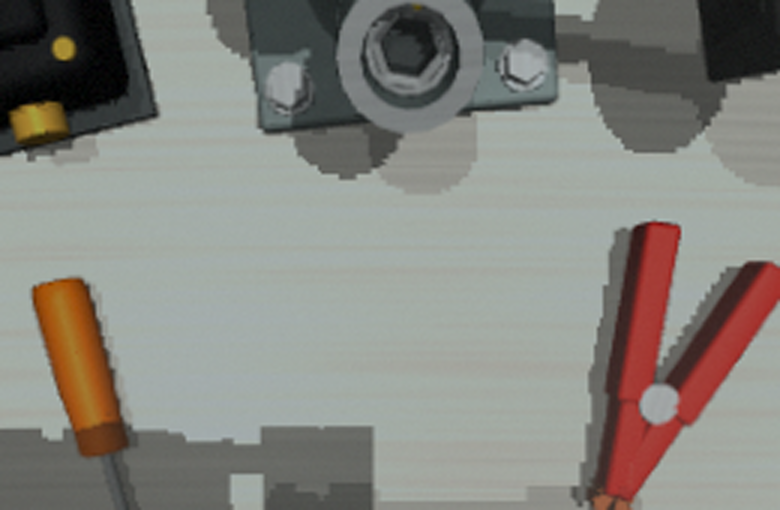

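Mirror is parked over the terminal: knob at (0.608,-0.157) against a target of (0.6115,-0.158). The crop shows the boss and hex socket at (410,55), with the yellow mark at the crop edge (415,8). I'll raise the camera for a better look.

Emit:
drive_tool:
  series:
    - {"dx": -3,"dy": -0.6,"dz": 0,"yaw": 0,"hand": 6}
    - {"dx": -3,"dy": -0.6,"dz": 0,"yaw": 0,"hand": 6}
    - {"dx": 0,"dy": 0,"dz": 0,"yaw": 0,"hand": 6}
    - {"dx": 0,"dy": 0,"dz": 0,"yaw": 0,"hand": 6}
    - {"dx": 0,"dy": 0,"dz": 0,"yaw": 0,"hand": 6}
    - {"dx": 0,"dy": 0,"dz": 0,"yaw": 0,"hand": 6}
    - {"dx": 0,"dy": 0,"dz": 0,"yaw": 0,"hand": 6}
    - {"dx": 0,"dy": 0,"dz": 0,"yaw": 0,"hand": 6}

```text
clock: 7.35
tool_pos: [0.406, 0.0019, 0.3656]
eef_rot: [0.5, 0.5, -0.5, 0.5]
contact_force: [-0.2, 0.8, 1.1]
opening: 0.678
```

```bash
cat > scr.py <<'E'
from h import *
w=snap('wrist')
im=w['pixels'];P=pts(w)
h=cv2.cvtColor(im,cv2.COLOR_RGB2HSV).astype(int)
# rim: points near boss above z .08, away from pillar
c=proj(w,[[.57,.004,.11]])[0];print('guess px',c)
m=(abs(P[...,0]-.565)<.04)&(abs(P[...,1]-.004)<.035)&(P[...,2]>.08)&(P[...,2]<.15)
q=P[m]
best=None;rng=np.random.default_rng(0)
for i in range(600):
    s=q[rng.choice(len(q),3,False)];n=np.cross(s[1]-s[0],s[2]-s[0]);l=np.linalg.norm(n)
    if l<1e-5: continue
    n/=l;n*=np.sign(n[2])
    if not 15<np.degrees(np.arccos(n[2]))<37: continue
    d=abs((q-s[0])@n);k=(d<.0015).sum()
    if best is None or k>best[0]: best=(k,n,s[0])
k,n,p=best;inl=q[abs((q-p)@n)<.002];p=inl.mean(0);n=np.linalg.svd(inl-p)[2][2];n*=np.sign(n[2])
print('inl',k,len(q),'n',n.round(3),'tilt',np.degrees(np.arccos(n[2])),'az',np.degrees(np.arctan2(n[1],n[0])))
e1=np.cross([0,0,1],n);e1/=np.linalg.norm(e1);e2=np.cross(n,e1)
uv=np.c_[(inl-p)@e1,(inl-p)@e2]
(cx,cy),R=cv2.minEnclosingCircle((uv*1000).astype(np.float32))
C=p+e1*cx/1000+e2*cy/1000;print('rim centre',C.round(4),'R',R)
# mark
my=(h[...,0]>18)&(h[...,0]<35)&(h[...,1]>120)&(h[...,2]>60)
pc=proj(w,[C])[0];v,u=np.nonzero(my);s=np.hypot(u-pc[0],v-pc[1])<40
print('rim px',pc,'mark px',u[s].mean(),v[s].mean(),s.sum())
H=C-n*.010
def onplane(uv,p0):
    o,d=ray(w,uv);return o+d*(((p0-o)@n)/(d@n))[:,None]
M=onplane([[u[s].mean(),v[s].mean()]],H)[0]
x=M-H;print('mark r',np.linalg.norm(x),'angle of mark about n from up-slope e2(ccw)',np.degrees(np.arctan2(-(x@e1),x@e2)),'e2',e2,'floor',C-n*.0255)
x0=int(pc[0]-60);y0=max(0,int(pc[1]-50))
cv2.imwrite('pics/f.png',cv2.resize(im[y0:y0+100,x0:x0+120,::-1],(720,600),interpolation=cv2.INTER_CUBIC));print(x0,y0)
E
python3 scr.py
```

```text
guess px [250.03408066  19.43926925]
inl 695 1441 n [-0.439 -0.045  0.898] tilt 26.15818752225658 az -174.1899635242707
rim centre [ 0.5717 -0.002   0.1075] R 24.78313636779785
rim px [255.22982463  18.33080807] mark px 257.0 4.0 1
mark r 0.013282477941895068 angle of mark about n from up-slope e2(ccw) -16.13180380447419 e2 [0.89296945 0.09086257 0.44085095] floor [ 0.58287597 -0.0009045   0.08463433]
195 0
```

View pics/f.png

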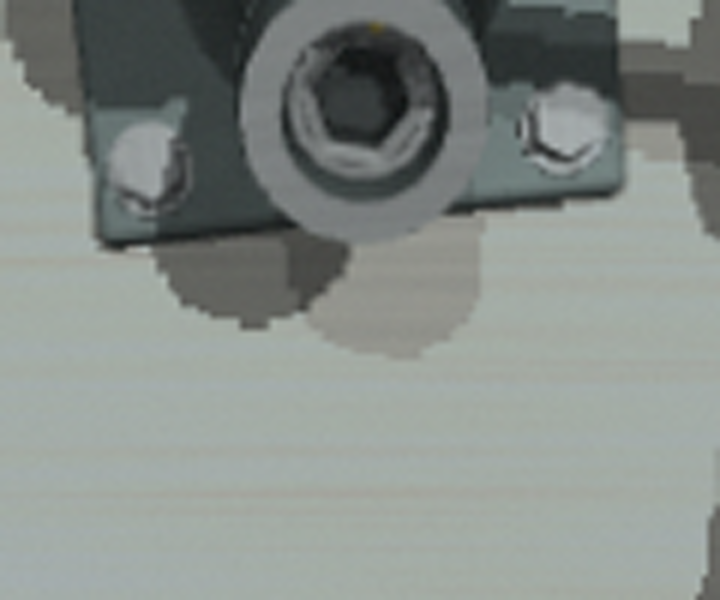

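The rim fit is clean. Tilt is 26.2°, the rim centre is (0.5717,-0.002,0.1075), and the lean direction is az −174°, which agrees with the pivot. The mark in the crop (375,27) sits about 16° clockwise of up-slope.

The drive offers no tool tilt, so the key has to pivot in the pads. I'll flip the wrist by half a turn for yaw range and go to the key.

Emit:
drive_tool:
  series:
    - {"dx": 0,"dy": 0.9,"dz": 5.4,"yaw": 0,"hand": 6}
    - {"dx": 0,"dy": 0.9,"dz": 5.4,"yaw": 0,"hand": 6}
    - {"dx": 0,"dy": 0.9,"dz": 5.4,"yaw": 0,"hand": 6}
    - {"dx": 0,"dy": 0.9,"dz": 5.4,"yaw": 0,"hand": 6}
    - {"dx": 0,"dy": 0.9,"dz": 5.4,"yaw": 0,"hand": 6}
    - {"dx": 0,"dy": 0.9,"dz": 5.4,"yaw": 0,"hand": 6}
    - {"dx": 0,"dy": 0.5,"dz": 5.2,"yaw": 0,"hand": 6}
    - {"dx": 1,"dy": 0,"dz": 0,"yaw": -10.4,"hand": 6}

```text
clock: 8.4
tool_pos: [0.4641, -0.3795, 0.3552]
eef_rot: [0.452, 0.542, -0.454, 0.544]
contact_force: [-0.2, -0.7, 0.0]
opening: 0.681
```

Emit:
drive_tool:
  series:
    - {"dx": 1,"dy": 0,"dz": 0,"yaw": -10.4,"hand": 6}
    - {"dx": 1,"dy": 0,"dz": 0,"yaw": -10.4,"hand": 6}
    - {"dx": 1,"dy": 0,"dz": 0,"yaw": -10.4,"hand": 6}
    - {"dx": 1,"dy": 0,"dz": 0,"yaw": -10.4,"hand": 6}
    - {"dx": 1,"dy": 0,"dz": 0,"yaw": -10.4,"hand": 6}
    - {"dx": 0,"dy": 0,"dz": 0,"yaw": -10.4,"hand": 6}
    - {"dx": 0,"dy": 0,"dz": 0,"yaw": -10.4,"hand": 6}
    - {"dx": 0,"dy": 0,"dz": 0,"yaw": -10.4,"hand": 6}

```text
clock: 9.4
tool_pos: [0.4651, -0.3743, 0.3055]
eef_rot: [-0.024, 0.707, 0.024, 0.707]
contact_force: [0.6, 0.5, -1.0]
opening: 0.678
```

Emit:
drive_tool:
  series:
    - {"dx": 0,"dy": 0,"dz": 0,"yaw": -10.4,"hand": 6}
    - {"dx": 0,"dy": 0,"dz": 0,"yaw": -10.4,"hand": 6}
    - {"dx": 0,"dy": 0,"dz": 0,"yaw": -10.4,"hand": 6}
    - {"dx": 0,"dy": 0,"dz": 0,"yaw": -10.4,"hand": 6}
    - {"dx": 0,"dy": 0,"dz": 0,"yaw": -10.4,"hand": 6}
    - {"dx": 0,"dy": 0,"dz": 0,"yaw": -10.4,"hand": 6}
    - {"dx": 0,"dy": 0,"dz": 0,"yaw": -10.4,"hand": 6}
    - {"dx": 0,"dy": 0,"dz": 0,"yaw": 0,"hand": 6}

```text
clock: 10.4
tool_pos: [0.4649, -0.3744, 0.3053]
eef_rot: [-0.436, 0.556, 0.437, 0.556]
contact_force: [0.3, 0.2, -0.3]
opening: 0.682
```

```bash
cat > key.py <<'E'
from h import *
from scipy.spatial.transform import Rotation as Ro
w=snap('wrist');P=pts(w);im=w['pixels']
st=readout.get_state();T=Ro.from_quat(st['eef_rot']).as_matrix();print('tcp',st['tool_pos'].round(4),'y az',np.degrees(np.arctan2(T[1,1],T[0,1])),'q',st['q'].round(2))
h=cv2.cvtColor(im,cv2.COLOR_RGB2HSV).astype(int)
m=((h[...,0]<8)|(h[...,0]>172))&(h[...,1]>130)&(h[...,2]>50)
for s,mm in((w,m),):
    q=P[mm];q=q[(abs(q[:,0]-.4645)<.07)&(abs(q[:,1]+.374)<.05)&(q[:,2]>.14)&(q[:,2]<.2)]
    zt=np.percentile(q[:,2],90);t=q[q[:,2]>zt-.012];
    rc=cv2.minAreaRect((t[:,:2]*1000).astype(np.float32));print('key top',len(t),zt,rc, 'mean',t.mean(0))
    g=t-t.mean(0);d=np.linalg.svd(g)[2];print('axis dir',d[0].round(3),'az',np.degrees(np.arctan2(d[0][1],d[0][0])),'normal',d[2].round(3))
b=P[(abs(P[...,0]-.46)<.07)&(abs(P[...,1]+.345)<.1)&(abs(P[...,2]-.062)<.004)]
rc=cv2.minAreaRect((b[:,:2]*1000).astype(np.float32));print('block',len(b),rc)
cv2.imwrite('pics/g.png',im[:,:,::-1])
E
python3 key.py
```

```text
tcp [ 0.465  -0.3743  0.3055] y az 166.19878371096263 q [ 1.07  0.69 -0.87  1.55  0.56  1.17  1.41]
key top 2281 0.18589148118741733 ((461.591552734375, -376.3236389160156), (20.422792434692383, 108.61072540283203), 76.79967498779297) mean [ 0.45897763 -0.3749305   0.18486771]
axis dir [ 0.972 -0.235  0.002] az -13.604349778388267 normal [-0.003 -0.005  1.   ]
block 3273 ((460.46234130859375, -346.1326904296875), (66.73976135253906, 129.67237854003906), 4.140043258666992)
```

View pics/g.png

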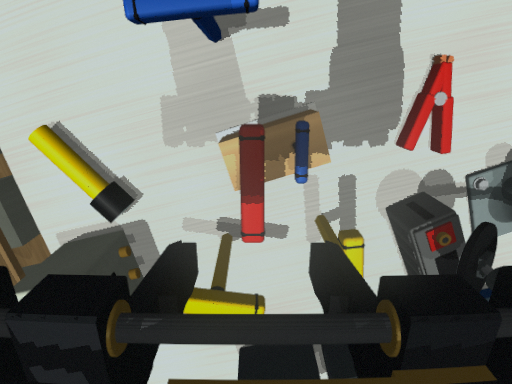

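Wrist view: red key upright at (252,185) with the jaws aligned (bar az −13.6°, tool −13.8°). The measured hole is at (0.4627,-0.376). I'm going down to grip the key.

Emit:
drive_tool:
  series:
    - {"dx": 3,"dy": 0.3,"dz": -0.3,"yaw": 0,"hand": 6}
    - {"dx": 4,"dy": 0,"dz": 0,"yaw": 0,"hand": 6}
    - {"dx": 4,"dy": 0,"dz": 0,"yaw": 0,"hand": 6}
    - {"dx": 4,"dy": 0,"dz": 0,"yaw": 0,"hand": 6}
    - {"dx": 0,"dy": 0,"dz": 0,"yaw": 0,"hand": 1}
    - {"dx": 0,"dy": 0,"dz": 0,"yaw": 0,"hand": 1}
    - {"dx": 0,"dy": 0,"dz": 0,"yaw": 0,"hand": 1}
    - {"dx": 0,"dy": 0,"dz": 0,"yaw": 0,"hand": 1}
  squeeze: 20

```text
clock: 11.45
tool_pos: [0.4622, -0.3767, 0.1571]
eef_rot: [-0.438, 0.556, 0.436, 0.556]
contact_force: [0.1, 0.8, 0.1]
opening: 0.247
```

Emit:
drive_tool:
  series:
    - {"dx": -2,"dy": 0,"dz": 0,"yaw": 0,"hand": 1}
    - {"dx": -2,"dy": 0,"dz": 0,"yaw": 0,"hand": 1}
    - {"dx": 0,"dy": 0,"dz": 0,"yaw": 0,"hand": 1}
    - {"dx": 0.1,"dy": 2,"dz": 0,"yaw": 0,"hand": 1}
    - {"dx": 0.3,"dy": 1.9,"dz": 0,"yaw": 0,"hand": 1}
    - {"dx": 0.5,"dy": 1.8,"dz": 0,"yaw": 0,"hand": 1}
    - {"dx": 0.6,"dy": 1.8,"dz": 0,"yaw": 0,"hand": 1}
    - {"dx": 0,"dy": 0,"dz": 0,"yaw": 0,"hand": 1}

```text
clock: 12.45
tool_pos: [0.3878, -0.3585, 0.1806]
eef_rot: [-0.437, 0.556, 0.438, 0.555]
contact_force: [0.7, -0.0, -3.2]
opening: 0.246
```

```bash
cat > tilt.py <<'E'
from h import *
from scipy.spatial.transform import Rotation as Ro
import sys
st=readout.get_state();T=Ro.from_quat(st['eef_rot']).as_matrix();t=st['tool_pos'];G=t+T[:,0]*-.0187
print('tcp',t.round(4),'y az',np.degrees(np.arctan2(T[1,1],T[0,1])).round(2),'op',st['opening'],'F',st['contact_force'].round(1))
for n in ('wrist','top','scene'):
    s=snap(n);P=pts(s);h=cv2.cvtColor(s['pixels'],cv2.COLOR_RGB2HSV).astype(int)
    m=((h[...,0]<8)|(h[...,0]>172))&(h[...,1]>110)&(h[...,2]>40)&(s['depth']>0)
    L=(P-G)@T   # tool coords from grasp
    m&=(np.abs(L)<[.06,.065,.02]).all(-1)
    q=L[m]
    print(n,len(q),end=' ')
    if len(q)>20:
        print('min',q.min(0).round(3),'max',q.max(0).round(3),end=' ')
        # slope along y
        a=np.polyfit(q[:,1],q[:,0],1);print('slope deg',np.degrees(np.arctan(a[0])).round(1))
    else: print()
    if len(sys.argv)>1 and n==sys.argv[1]:
        cv2.imwrite('pics/'+sys.argv[2],s['pixels'][:,:,::-1])
E
python3 tilt.py wrist t1.png
```

```text
tcp [ 0.3878 -0.3585  0.1806] y az 166.41 op 0.24596886478222207 F [ 0.7 -0.  -3.2]
wrist 8486 min [-0.057 -0.032 -0.013] max [0.022 0.054 0.011] slope deg 29.4
top 59 min [-0.038 -0.051 -0.011] max [0.02  0.049 0.012] slope deg 26.5
scene 147 min [-0.034 -0.056 -0.014] max [0.032 0.045 0.016] slope deg 28.8
```

View pics/t1.png

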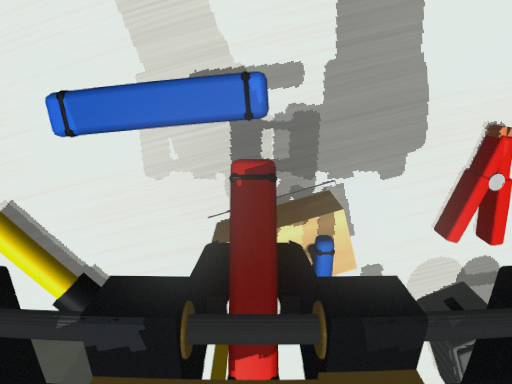

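The key tilted in the pads as planned, about 28°: the wrist view shows the bar foreshortened at (253,270). I'll clamp harder, lift, and recompute the mark angle from the saved view.

Emit:
drive_tool:
  series:
    - {"dx": 0,"dy": 0,"dz": 0,"yaw": 0,"hand": 1}
    - {"dx": 0,"dy": 0,"dz": 0,"yaw": 0,"hand": 1}
    - {"dx": -1,"dy": 0,"dz": 0,"yaw": 0,"hand": 1}
    - {"dx": -2,"dy": 0,"dz": 0,"yaw": 0,"hand": 1}
    - {"dx": -3,"dy": 0,"dz": 0,"yaw": 0,"hand": 1}
    - {"dx": -3,"dy": 0,"dz": 0,"yaw": 0,"hand": 1}
    - {"dx": -2,"dy": 0,"dz": 0,"yaw": 0,"hand": 1}
    - {"dx": 0,"dy": 0,"dz": 0,"yaw": 0,"hand": 1}
  squeeze: 55

```text
clock: 13.6
tool_pos: [0.3896, -0.3589, 0.2925]
eef_rot: [-0.439, 0.555, 0.436, 0.556]
contact_force: [0.1, -0.5, -5.4]
opening: 0.244
```

```bash
python3 tilt.py
python3 - <<'E'
from h import *
w=dict(np.load('w1.npz'));im=w['pixels']
n=np.array([-.4386,-.0446,.8976]);C=np.array([.5717,-.002,.1075]);H=C-n*.010
h=im.astype(float);sc=(h[...,0]+h[...,1])/2-h[...,2]
pc=proj(w,[H])[0];rc=proj(w,[C])[0];print('rim',rc,'head px',pc)
u0,v0=int(rc[0])-10,0
print(u0);print(sc[0:10,u0:u0+21].astype(int))
E
```

```text
tcp [ 0.3896 -0.3589  0.2925] y az 166.42 op 0.24425649085914364 F [ 0.1 -0.5 -5.4]
wrist 8456 min [-0.056 -0.032 -0.013] max [0.021 0.054 0.01 ] slope deg 29.1
top 66 min [-0.038 -0.049 -0.01 ] max [0.021 0.051 0.009] slope deg 26.2
scene 185 min [-0.031 -0.053 -0.02 ] max [0.034 0.049 0.017] slope deg 27.7
rim [255.21359555  18.40933127] head px [254.71801531  15.6982727 ]
245
[[-2 -2 -3 -2 -2 -2 -1 -3 -2 -3 -2  1  3  1 -2 -1 -2 -2 -2 -1 -2]
 [-2 -2 -1 -2 -1 -2 -3 -1  0 -2 -3 17 26 23  9 -1 -2 -2 -1 -1 -1]
 [-2 -2 -2 -1 -2 -1 -2 -2 -2 -1  0 13 48 62 22  2  0 -1 -2 -3 -3]
 [-3 -2 -1 -1 -2 -2 -1 -2  0 -2 -1  4 17 19  6 -1  0 -2 -2 -3 -2]
 [-1 -2 -2  0 -4  0 -1  0 -1  0 -1  1 -2 -1 -1 -1 -2  0  0  0 -2]
 [-2 -2 -1 -1 -2 -1  0 -2 -1 -2 -1 -1 -1  0 -1 -1  0 -1 -2 -1 -2]
 [ 0  0 -1 -1  1 -2  0 -2  0  0  0  0 -1 -1 -1 -1  0 -1  0 -2 -1]
 [-2 -2 -2 -1 -2  1 -1  0 -1 -2 -2 -1  0 -2 -1 -2  0 -2 -1  0 -2]
 [-1 -2 -2 -1  0 -2  0  0 -1  0 -1  2 -2 -3 -1 -3  0 -2 -1 -1 -1]
 [-2 -3 -2 -2 -1 -1 -1  0 -2 -2 -2 -1 -2  0 -1 -1  0  0 -1 -2 -1]]
```

Emit:
drive_tool:
  series:
    - {"dx": 0,"dy": 0,"dz": 0,"yaw": -5.4,"hand": 1}
    - {"dx": 0,"dy": 0.7,"dz": 5,"yaw": 0,"hand": 1}
    - {"dx": 0,"dy": 0.7,"dz": 5,"yaw": 0,"hand": 1}
    - {"dx": 0,"dy": 0.7,"dz": 5,"yaw": 0,"hand": 1}
    - {"dx": 0,"dy": 0.7,"dz": 5,"yaw": 0,"hand": 1}
    - {"dx": 0,"dy": 0.7,"dz": 5,"yaw": 0,"hand": 1}
    - {"dx": 0,"dy": 0.7,"dz": 4.7,"yaw": 0,"hand": 1}
    - {"dx": 0,"dy": 0,"dz": 0,"yaw": 0,"hand": 1}

```text
clock: 14.75
tool_pos: [0.3892, -0.0549, 0.2908]
eef_rot: [-0.465, 0.532, 0.466, 0.533]
contact_force: [-0.2, -0.4, -4.9]
opening: 0.243
```

Emit:
drive_tool:
  series:
    - {"dx": 0,"dy": -3,"dz": 2.7,"yaw": 0,"hand": 1}
    - {"dx": 0,"dy": -3.1,"dz": 2.7,"yaw": 0,"hand": 1}
    - {"dx": 0,"dy": -3.1,"dz": 2.7,"yaw": 0,"hand": 1}
    - {"dx": 0,"dy": 0,"dz": 0,"yaw": 0,"hand": 1}
    - {"dx": 0,"dy": 0,"dz": 0,"yaw": 0,"hand": 1}
    - {"dx": 0,"dy": 0,"dz": 0,"yaw": 0,"hand": 1}
    - {"dx": 0,"dy": 0,"dz": 0,"yaw": 0,"hand": 1}
    - {"dx": 0,"dy": 0,"dz": 0,"yaw": 0,"hand": 1}

```text
clock: 15.75
tool_pos: [0.4917, 0.0078, 0.2908]
eef_rot: [-0.463, 0.535, 0.463, 0.534]
contact_force: [0.8, -0.1, -4.6]
opening: 0.241
```

```bash
cat > kp.py <<'E'
# key pose: plane fit of bar top (wrist); grey shank from the scene camera
from h import *
from scipy.spatial.transform import Rotation as Ro
st=readout.get_state();T=Ro.from_quat(st['eef_rot']).as_matrix();t=st['tool_pos'];G=t-T[:,0]*.0187
print('tcp',t.round(4),'y az',np.degrees(np.arctan2(T[1,1],T[0,1])).round(1),'op',round(st['opening']*88.1,1),'F',st['contact_force'].round(1),'M',st['moment'].round(2))
w=snap('wrist');P=pts(w);h=cv2.cvtColor(w['pixels'],cv2.COLOR_RGB2HSV).astype(int)
L=(P-G)@T
m=((h[...,0]<8)|(h[...,0]>172))&(h[...,1]>110)&(h[...,2]>40)&(L[...,1]>.022)&(L[...,1]<.05)&(abs(L[...,2])<.009)&(abs(L[...,0])<.04)
q=L[m]
for _ in range(4):
    a=np.c_[q[:,1],q[:,2],np.ones(len(q))];c=np.linalg.lstsq(a,q[:,0],rcond=None)[0];e=q[:,0]-a@c;q=q[abs(e)<max(.0015,1.5*e.std())]
th=np.arctan(c[0]);k=T@np.array([-np.cos(th),np.sin(th),0])
# top plane is .174 from tip: distance from grasp to top plane along axis
d=-c[2]*np.cos(th)
print('top-face tilt',np.degrees(th).round(1),'cross',np.degrees(np.arctan(c[1])).round(1),'n',len(q),'grasp to top',d.round(4))
tip=G-k*(.174-d);print('k',k.round(3),'tip est',tip.round(4))
n=np.array([-.4386,-.0446,.8976]);F=np.array([.5829,-.0009,.0846])
r_=tip-F;print('tip in socket: along n',(r_@n).round(4),'lateral',(r_-(r_@n)*n).round(4),'lean vs n',np.degrees(np.arccos(k@n)).round(1))
s=snap('scene');c2=proj(s,[tip+k*.07]).round()[0];tp=proj(s,[tip,tip+k*.15]);print('scene px tip,neck',tp.round(1).tolist())
import sys
if len(sys.argv)>1:
    x0,y0=int(tp[0][0]-65),int(tp[0][1]-70);cv2.imwrite('pics/'+sys.argv[1],cv2.resize(s['pixels'][y0:y0+100,x0:x0+130,::-1],(780,600),interpolation=cv2.INTER_CUBIC));print('crop',x0,y0)
E
python3 kp.py
```

```text
tcp [0.4917 0.0078 0.2908] y az 171.8 op 21.2 F [ 0.8 -0.1 -4.6] M [ 0.05 -0.05 -0.04]
top-face tilt 29.2 cross 1.2 n 2267 grasp to top 0.0098
k [-0.483  0.07   0.873] tip est [ 0.5709 -0.0037  0.1662]
tip in socket: along n 0.0786 lateral [0.0225 0.0007 0.011 ] lean vs n 7.2
scene px tip,neck [[243.8, 193.8], [260.4, 136.5]]
```

Emit:
drive_tool:
  series:
    - {"dx": 1.6,"dy": 0.15,"dz": 0,"yaw": 0,"hand": 1}
    - {"dx": 1.6,"dy": 0.15,"dz": 0,"yaw": 0,"hand": 1}
    - {"dx": 1.6,"dy": 0.15,"dz": 0.05,"yaw": 0,"hand": 1}
    - {"dx": 0,"dy": 0,"dz": 0,"yaw": 0,"hand": 1}
    - {"dx": 0.6,"dy": -0.3,"dz": 0.05,"yaw": 0,"hand": 1}
    - {"dx": 0.6,"dy": -0.3,"dz": 0.1,"yaw": 0,"hand": 1}
    - {"dx": 0.6,"dy": -0.3,"dz": 0.05,"yaw": 0,"hand": 1}
    - {"dx": 0,"dy": 0,"dz": 0,"yaw": 0,"hand": 1}

```text
clock: 16.85
tool_pos: [0.4968, 0.01, 0.2243]
eef_rot: [-0.463, 0.535, 0.463, 0.534]
contact_force: [0.8, -0.5, -3.7]
opening: 0.244
```

```bash
python3 kp.py k1.png
```

```text
tcp [0.4968 0.01   0.2243] y az 171.8 op 21.5 F [ 0.8 -0.5 -3.7] M [0.08 0.   0.04]
top-face tilt 29.2 cross 1.4 n 2267 grasp to top 0.0099
k [-0.483  0.07   0.873] tip est [ 0.5761 -0.0014  0.0997]
tip in socket: along n 0.0166 lateral [0.0004 0.0003 0.0002] lean vs n 7.2
scene px tip,neck [[244.6, 214.6], [260.5, 160.3]]
crop 179 144
```

View pics/k1.png

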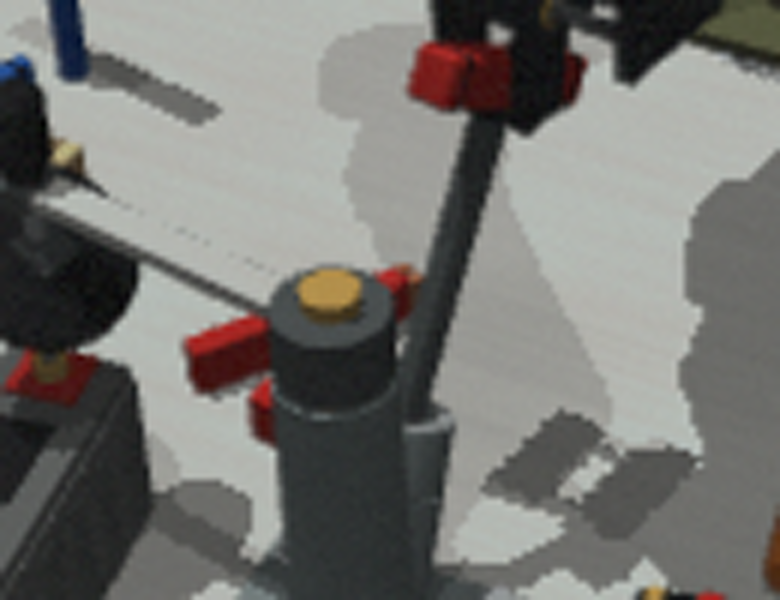

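Scene crop: the shank enters the boss counterbore at (425,410) with no contact force, and the mirror hangs over the pack at (60,290). Now I'll ease the tip into the hex with a softer grip while reducing the tilt.

Emit:
drive_tool:
  series:
    - {"dx": 0,"dy": 0,"dz": 0,"yaw": 0,"hand": 1}
    - {"dx": 0.25,"dy": -0.1,"dz": 0,"yaw": 0,"hand": 1}
    - {"dx": 0.25,"dy": -0.1,"dz": 0,"yaw": 0,"hand": 1}
    - {"dx": 0,"dy": -0.35,"dz": 0.05,"yaw": 0,"hand": 1}
    - {"dx": 0,"dy": -0.35,"dz": 0.05,"yaw": 0,"hand": 1}
    - {"dx": 0,"dy": -0.35,"dz": 0.05,"yaw": 0,"hand": 1}
    - {"dx": 0.2,"dy": -0.1,"dz": 0,"yaw": 0,"hand": 1}
    - {"dx": 0,"dy": 0,"dz": 0,"yaw": 0,"hand": 1}
  squeeze: 20

```text
clock: 17.95
tool_pos: [0.5104, 0.0097, 0.2175]
eef_rot: [-0.463, 0.534, 0.463, 0.534]
contact_force: [0.3, 0.2, -6.0]
opening: 0.247
```

```bash
python3 kp.py
```

```text
tcp [0.5104 0.0097 0.2175] y az 171.8 op 21.7 F [ 0.3  0.2 -6. ] M [ 0.06 -0.11 -0.01]
top-face tilt 26.7 cross 1.7 n 2299 grasp to top 0.0096
k [-0.445  0.064  0.893] tip est [ 0.5835 -0.0008  0.0893]
tip in socket: along n 0.004 lateral [0.0024 0.0003 0.0012] lean vs n 6.2
scene px tip,neck [[243.5, 219.3], [258.0, 165.4]]
```

Emit:
drive_tool:
  series:
    - {"dx": 0.2,"dy": -0.1,"dz": -0.2,"yaw": 0,"hand": 1}
    - {"dx": 0.2,"dy": -0.1,"dz": -0.2,"yaw": -1,"hand": 1}
    - {"dx": 0.2,"dy": -0.1,"dz": -0.2,"yaw": -1,"hand": 1}
    - {"dx": 0,"dy": 0,"dz": 0,"yaw": 0,"hand": 1}
    - {"dx": 0.2,"dy": 0,"dz": 0,"yaw": 0,"hand": 1}
    - {"dx": 0,"dy": 0,"dz": 0,"yaw": 0,"hand": 1}
    - {"dx": 0,"dy": 0,"dz": 0,"yaw": 0,"hand": 1}
    - {"dx": 0,"dy": 0,"dz": 0,"yaw": 0,"hand": 1}
  squeeze: 15

```text
clock: 19.05
tool_pos: [0.5108, 0.0041, 0.2115]
eef_rot: [-0.473, 0.527, 0.473, 0.525]
contact_force: [-10.3, 0.4, 17.3]
opening: 0.249
```

```bash
python3 kp.py
```

```text
tcp [0.5108 0.0041 0.2115] y az 173.9 op 21.9 F [-10.3   0.4  17.3] M [ 0.3   1.92 -0.05]
top-face tilt 27.5 cross 0.6 n 2321 grasp to top 0.0113
k [-0.457  0.05   0.888] tip est [ 0.5852 -0.004   0.0857]
tip in socket: along n 0.0001 lateral [ 0.0023 -0.0031  0.001 ] lean vs n 5.5
scene px tip,neck [[242.2, 220.3], [256.2, 166.2]]
```

A 20 N reaction lies along the socket axis and the tip estimate is at the floor (0.000), so the key is home. I'll loosen to a small gap and begin turning as a pure couple.

Emit:
drive_tool:
  series:
    - {"dx": -0.3,"dy": 0,"dz": -0.4,"yaw": 0,"hand": 2.7}
    - {"dx": 0,"dy": 0,"dz": -0.3,"yaw": 0,"hand": 2.7}
    - {"dx": 0,"dy": 0,"dz": 0,"yaw": 0,"hand": 2.7}
    - {"dx": 0,"dy": 0,"dz": 0,"yaw": 6,"hand": 2.7}
    - {"dx": 0,"dy": 0,"dz": 0,"yaw": 6,"hand": 2.7}
    - {"dx": 0,"dy": 0,"dz": 0,"yaw": 6,"hand": 2.7}
    - {"dx": 0,"dy": 0,"dz": 0,"yaw": 0,"hand": 2.7}
    - {"dx": 0,"dy": 0,"dz": 0,"yaw": 0,"hand": 2.7}
  squeeze: 50

```text
clock: 20.15
tool_pos: [0.5119, -0.0036, 0.2125]
eef_rot: [-0.385, 0.593, 0.385, 0.593]
contact_force: [1.3, 0.3, -2.2]
opening: 0.306
```

```bash
cat > bar.py <<'E'
# bar pose in world from red points near expected bar centre, wrist+scene+top
from h import *
from scipy.spatial.transform import Rotation as Ro
import sys
st=readout.get_state();T=Ro.from_quat(st['eef_rot']).as_matrix();t=st['tool_pos']
print('tcp',t.round(4),'y az',np.degrees(np.arctan2(T[1,1],T[0,1])).round(1),'op',round(st['opening']*88.1,1),'F',st['contact_force'].round(1),'M',st['moment'].round(2),'q7',st['q'][6].round(2))
n=np.array([-.4386,-.0446,.8976]);F=np.array([.5829,-.0009,.0846]);B=F+.162*n
e1=np.cross([0,0,1],n);e1/=np.linalg.norm(e1);e2=np.cross(n,e1);E=np.array([e2,-e1,n]).T
w=snap('wrist')
for nm,s in(('wrist',w),('top',snap('top')),('scene',snap('scene'))):
    P=pts(s);h=cv2.cvtColor(s['pixels'],cv2.COLOR_RGB2HSV).astype(int)
    L=(P-B)@E
    m=((h[...,0]<8)|(h[...,0]>172))&(h[...,1]>110)&(h[...,2]>40)&(np.linalg.norm(L,axis=-1)<.07)
    q=L[m]
    if len(q)<15: print(nm,len(q)); continue
    hi=np.percentile(q[:,2],97) ; g=q-np.array([0,0,0])
    x=g[:,:2];c=x.mean(0);d=np.linalg.svd(x-c)[2][0];d*=np.sign(d[0]);pr=(x)@d
    print(nm,len(q),'psi(ccw from upslope)',np.degrees(np.arctan2(d[1],d[0])).round(1),'ext',pr.min().round(3),pr.max().round(3),'z pct',np.percentile(q[:,2],[3,50,97]).round(4))
    if len(sys.argv)>2 and nm==sys.argv[1]: cv2.imwrite('pics/'+sys.argv[2],s['pixels'][:,:,::-1])
E
python3 bar.py wrist l1.png
```

```text
tcp [ 0.5119 -0.0036  0.2125] y az 155.9 op 27.0 F [ 1.3  0.3 -2.2] M [ 0.04 -0.29  0.12] q7 0.43
wrist 9220 psi(ccw from upslope) -14.5 ext -0.07 0.028 z pct [-0.0021  0.0103  0.0175]
top 37 psi(ccw from upslope) 26.3 ext -0.053 -0.028 z pct [0.0024 0.0057 0.0102]
scene 92 psi(ccw from upslope) -21.2 ext -0.066 0.034 z pct [-0.0144  0.0056  0.0168]
```

View pics/l1.png

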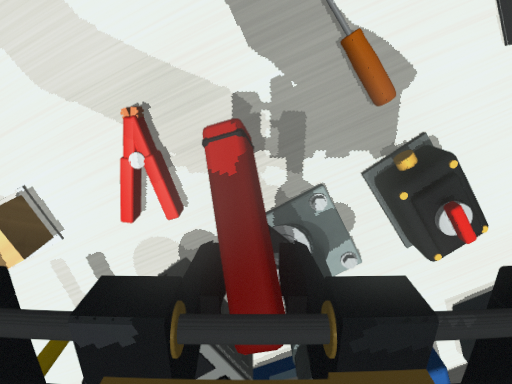

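The key stands on its own in the socket (bar at (240,230)). Before turning further I'll check its seating with a plane fit of the bar top.

```bash
cat > bar2.py <<'E'
# fit of the bar's top plane in the socket frame (no assumption on tool pose)
from h import *
from scipy.spatial.transform import Rotation as Ro
st=readout.get_state();T=Ro.from_quat(st['eef_rot']).as_matrix();t=st['tool_pos']
print('tcp',t.round(4),'y az',np.degrees(np.arctan2(T[1,1],T[0,1])).round(1),'op',round(st['opening']*88.1,1),'F',st['contact_force'].round(1),'M',st['moment'].round(2),'q7',st['q'][6].round(2))
n=np.array([-.4386,-.0446,.8976]);F=np.array([.5829,-.0009,.0846])
e1=np.cross([0,0,1],n);e1/=np.linalg.norm(e1);e2=np.cross(n,e1);E=np.array([e2,-e1,n]).T
w=snap('wrist');L=(pts(w)-F)@E;h=cv2.cvtColor(w['pixels'],cv2.COLOR_RGB2HSV).astype(int)
m=((h[...,0]<8)|(h[...,0]>172))&(h[...,1]>110)&(h[...,2]>40)&(np.linalg.norm(L-[0,0,.162],axis=-1)<.085)
q=L[m];rng=np.random.default_rng(1);best=0
for i in range(400):
    s=q[rng.choice(len(q),3,False)];v=np.cross(s[1]-s[0],s[2]-s[0]);l=np.linalg.norm(v)
    if l<1e-6: continue
    v/=l;v*=np.sign(v[2])
    if v[2]<.95: continue
    k=(abs((q-s[0])@v)<.0008).sum()
    if k>best: best=k;bv=v;bp=s[0]
f=q[abs((q-bp)@bv)<.0012];p=f.mean(0);U=np.linalg.svd(f-p)[2];v=U[2]*np.sign(U[2][2])
rc=cv2.minAreaRect((f[:,:2]*1000).astype(np.float32));bx=cv2.boxPoints(rc)
d=bx[1]-bx[0] if np.linalg.norm(bx[1]-bx[0])>np.linalg.norm(bx[2]-bx[1]) else bx[2]-bx[1]
d=d/np.linalg.norm(d);d*=np.sign(d[0])
print('pts',len(f),'key axis in socket frame',v.round(3),'lean deg',np.degrees(np.arccos(v[2])).round(1),'psi',np.degrees(np.arctan2(d[1],d[0])).round(1))
# key axis passes through top face at distance .174 from tip; low end at -55mm along d
lo=f[np.argsort(f[:,:2]@d)[:60]].mean(0);D=np.array([d[0],d[1],0]);D-=D@v*v;D/=np.linalg.norm(D)
ctr=lo+D*.054; mid=np.cross(v,D); ctr-=mid*((ctr-p)@mid)
tip=ctr-v*.174;print('low end',lo.round(4),'top centre',ctr.round(4),'tip',tip.round(4))
E
python3 bar2.py
```

```text
tcp [ 0.5119 -0.0037  0.2126] y az 155.9 op 26.9 F [ 0.7 -0.6 -1.7] M [-0.05 -0.38  0.07] q7 0.43
pts 7505 key axis in socket frame [-0.144  0.074  0.987] lean deg 9.3 psi -14.7
low end [-0.0751  0.0243  0.1638] top centre [-0.0237  0.0102  0.1724] tip [ 0.0014 -0.0027  0.0006]
```

The tip is home (0.6 mm), but with loose fingers the key leans about 9° off the screw axis. So I'll re-grip the bar at its centre, bring it back onto the axis, and turn it gripped.

Emit:
drive_tool:
  series:
    - {"dx": 0,"dy": 0,"dz": 0,"yaw": -6.8,"hand": 3.2}
    - {"dx": 0,"dy": 0,"dz": 0,"yaw": -6.8,"hand": 3.2}
    - {"dx": 0.4,"dy": 0.7,"dz": 0,"yaw": 0,"hand": 3.2}
    - {"dx": 0.4,"dy": 0.7,"dz": 0,"yaw": 0,"hand": 3.2}
    - {"dx": 0.4,"dy": 0.6,"dz": -0.1,"yaw": 0,"hand": 3.2}
    - {"dx": 0,"dy": 0,"dz": 0,"yaw": 0,"hand": 1}
    - {"dx": 0,"dy": 0,"dz": 0,"yaw": 0,"hand": 1}
    - {"dx": 0,"dy": 0,"dz": 0,"yaw": 0,"hand": 1}
  squeeze: 25

```text
clock: 21.35
tool_pos: [0.4916, -0.0004, 0.2008]
eef_rot: [-0.452, 0.544, 0.452, 0.544]
contact_force: [-2.2, 1.8, 2.9]
opening: 0.26
```

Emit:
drive_tool:
  series:
    - {"dx": -0.3,"dy": -0.5,"dz": -0.1,"yaw": 0,"hand": 1}
    - {"dx": -0.3,"dy": -0.5,"dz": -0.1,"yaw": 0,"hand": 1}
    - {"dx": -0.2,"dy": -0.5,"dz": -0.1,"yaw": 0,"hand": 1}
    - {"dx": -0.1,"dy": -0.5,"dz": -0.1,"yaw": 0,"hand": 1}
    - {"dx": 0,"dy": 0,"dz": 0,"yaw": 0,"hand": 1}
    - {"dx": 0,"dy": 0,"dz": 0,"yaw": 0,"hand": 1}
    - {"dx": 0,"dy": 0,"dz": 0,"yaw": 0,"hand": 1}
    - {"dx": 0,"dy": 0,"dz": 0,"yaw": 0,"hand": 1}

```text
clock: 22.35
tool_pos: [0.51, -0.008, 0.2106]
eef_rot: [-0.452, 0.544, 0.452, 0.544]
contact_force: [-7.5, 2.9, 8.9]
opening: 0.26
```

```bash
python3 bar2.py
```

```text
tcp [ 0.51   -0.008   0.2106] y az 169.4 op 22.9 F [-7.5  2.9  8.9] M [1.04 1.59 0.26] q7 0.63
pts 7045 key axis in socket frame [-0.02  -0.006  1.   ] lean deg 1.2 psi -14.7
low end [-0.0548  0.0124  0.1722] top centre [-0.0026 -0.0014  0.1731] tip [ 0.0008 -0.0003 -0.0008]
```

Aligned: lean 1.2°, tip −0.8 mm (home), with a slight push of about 11 N. Turning clockwise.

Emit:
drive_tool:
  series:
    - {"dx": 0,"dy": 0,"dz": 0,"yaw": 0,"hand": 1}
    - {"dx": 0,"dy": 0,"dz": 0,"yaw": 4,"hand": 1}
    - {"dx": 0,"dy": 0,"dz": 0,"yaw": 5,"hand": 1}
    - {"dx": 0,"dy": 0,"dz": 0,"yaw": 5,"hand": 1}
    - {"dx": 0,"dy": 0,"dz": 0,"yaw": 5,"hand": 1}
    - {"dx": 0,"dy": 0,"dz": 0,"yaw": 5,"hand": 1}
    - {"dx": 0,"dy": 0,"dz": 0,"yaw": 5,"hand": 1}
    - {"dx": 0,"dy": 0,"dz": 0,"yaw": 0,"hand": 1}
  squeeze: 30

```text
clock: 23.4
tool_pos: [0.5137, -0.0031, 0.2128]
eef_rot: [-0.302, 0.635, 0.304, 0.643]
contact_force: [-6.7, 7.9, 15.8]
opening: 0.291
```

```bash
python3 bar2.py
```

```text
tcp [ 0.5137 -0.0031  0.2128] y az 140.7 op 25.7 F [-6.7  7.9 15.8] M [2.9  0.59 0.72] q7 0.23
pts 6781 key axis in socket frame [0.016 0.016 1.   ] lean deg 1.3 psi -43.9
low end [-0.0364  0.0392  0.1729] top centre [0.0026 0.0018 0.1729] tip [-0.0001 -0.0009 -0.001 ]
```

Emit:
drive_tool:
  series:
    - {"dx": 0,"dy": 0,"dz": 0,"yaw": 5,"hand": 1}
    - {"dx": 0,"dy": 0,"dz": 0,"yaw": 5,"hand": 1}
    - {"dx": 0,"dy": 0,"dz": 0,"yaw": 5,"hand": 1}
    - {"dx": 0,"dy": 0,"dz": 0,"yaw": 4,"hand": 1}
    - {"dx": 0,"dy": 0,"dz": 0,"yaw": 3,"hand": 1}
    - {"dx": 0,"dy": 0,"dz": 0,"yaw": 2,"hand": 1}
    - {"dx": 0,"dy": 0,"dz": 0,"yaw": 0,"hand": 1}
    - {"dx": 0,"dy": 0,"dz": 0,"yaw": 0,"hand": 1}

```text
clock: 24.45
tool_pos: [0.517, -0.0032, 0.214]
eef_rot: [-0.162, 0.682, 0.165, 0.694]
contact_force: [-3.4, 7.1, 19.2]
opening: 0.315
```

```bash
python3 bar2.py
```

```text
tcp [ 0.517  -0.0032  0.214 ] y az 116.7 op 27.8 F [-3.4  7.1 19.2] M [ 2.59 -0.78  0.67] q7 -0.1
pts 6482 key axis in socket frame [ 0.046 -0.     0.999] lean deg 2.6 psi -73.8
low end [-0.0092  0.0506  0.1736] top centre [ 0.0057 -0.0013  0.1729] tip [-0.0023 -0.0012 -0.0009]
```

Emit:
drive_tool:
  series:
    - {"dx": 0,"dy": 0,"dz": 0,"yaw": 3,"hand": 1}
    - {"dx": 0,"dy": 0,"dz": 0,"yaw": 3,"hand": 1}
    - {"dx": 0,"dy": 0,"dz": 0,"yaw": 3,"hand": 1}
    - {"dx": 0,"dy": 0,"dz": 0,"yaw": 3,"hand": 1}
    - {"dx": 0,"dy": 0,"dz": 0,"yaw": 0,"hand": 1}
    - {"dx": 0,"dy": 0,"dz": 0,"yaw": 0,"hand": 1}
    - {"dx": 0,"dy": 0,"dz": 0,"yaw": 0,"hand": 1}
    - {"dx": 0,"dy": 0,"dz": 0,"yaw": 0,"hand": 1}

```text
clock: 25.5
tool_pos: [0.5167, -0.0036, 0.214]
eef_rot: [-0.09, 0.696, 0.092, 0.707]
contact_force: [-3.6, 8.3, 20.2]
opening: 0.319
```

```bash
python3 bar2.py
```

```text
tcp [ 0.5167 -0.0036  0.214 ] y az 104.8 op 28.1 F [-3.6  8.3 20.2] M [ 2.22 -0.53  0.97] q7 -0.26
pts 5907 key axis in socket frame [ 0.037 -0.019  0.999] lean deg 2.4 psi -83.2
low end [-0.0017  0.0496  0.1741] top centre [ 0.0044 -0.0041  0.1729] tip [-0.002  -0.0008 -0.001 ]
```

Emit:
drive_tool:
  series:
    - {"dx": 0,"dy": 0,"dz": 0,"yaw": 3,"hand": 1}
    - {"dx": 0,"dy": 0,"dz": 0,"yaw": 3,"hand": 1}
    - {"dx": 0,"dy": 0,"dz": 0,"yaw": 3,"hand": 1}
    - {"dx": 0,"dy": 0,"dz": 0,"yaw": 3,"hand": 1}
    - {"dx": 0,"dy": 0,"dz": 0,"yaw": 0,"hand": 1}
    - {"dx": 0,"dy": 0,"dz": 0,"yaw": 0,"hand": 1}
    - {"dx": 0,"dy": 0,"dz": 0,"yaw": 0,"hand": 1}
    - {"dx": 0,"dy": 0,"dz": 0,"yaw": 0,"hand": 1}
  squeeze: 45

```text
clock: 26.55
tool_pos: [0.5179, -0.0037, 0.2145]
eef_rot: [-0.016, 0.701, 0.02, 0.713]
contact_force: [-2.1, 6.0, 21.0]
opening: 0.327
```

```bash
python3 bar2.py
```

```text
tcp [ 0.5179 -0.0037  0.2145] y az 92.9 op 28.8 F [-2.1  6.  21. ] M [ 2.07 -1.07  1.27] q7 -0.41
pts 5727 key axis in socket frame [ 0.053 -0.008  0.999] lean deg 3.1 psi -87.7
low end [0.0029 0.0517 0.1734] top centre [ 0.0054 -0.0022  0.1729] tip [-0.0038 -0.0009 -0.0008]
```

Emit:
drive_tool:
  series:
    - {"dx": 0,"dy": 0,"dz": 0,"yaw": 3,"hand": 1}
    - {"dx": 0,"dy": 0,"dz": 0,"yaw": 3,"hand": 1}
    - {"dx": 0,"dy": 0,"dz": 0,"yaw": 3,"hand": 1}
    - {"dx": 0,"dy": 0,"dz": 0,"yaw": 3,"hand": 1}
    - {"dx": 0,"dy": 0,"dz": 0,"yaw": 0,"hand": 1}
    - {"dx": 0,"dy": 0,"dz": 0,"yaw": 0,"hand": 1}
    - {"dx": 0,"dy": 0,"dz": 0,"yaw": 0,"hand": 1}
    - {"dx": 0,"dy": 0,"dz": 0,"yaw": 0,"hand": 1}

```text
clock: 27.6
tool_pos: [0.5169, -0.0051, 0.2143]
eef_rot: [0.058, 0.7, -0.055, 0.71]
contact_force: [-3.0, 6.1, 23.5]
opening: 0.332
```

```bash
python3 bar2.py
```

```text
tcp [ 0.5169 -0.0051  0.2143] y az 80.8 op 29.3 F [-3.   6.1 23.5] M [ 1.56 -0.6   1.15] q7 -0.57
pts 5550 key axis in socket frame [ 0.029 -0.004  1.   ] lean deg 1.7 psi 87.1
low end [-0.0004 -0.0523  0.1731] top centre [0.0044 0.0015 0.1732] tip [-0.0007  0.0022 -0.0007]
```

Emit:
drive_tool:
  series:
    - {"dx": 0,"dy": 0,"dz": 0,"yaw": 3,"hand": 1}
    - {"dx": 0,"dy": 0,"dz": 0,"yaw": 3,"hand": 1}
    - {"dx": 0,"dy": 0,"dz": 0,"yaw": 3,"hand": 1}
    - {"dx": 0,"dy": 0,"dz": 0,"yaw": 0,"hand": 1}
    - {"dx": 0,"dy": 0,"dz": 0,"yaw": 0,"hand": 1}
    - {"dx": 0,"dy": 0,"dz": 0,"yaw": 0,"hand": 1}
    - {"dx": 0,"dy": 0,"dz": 0,"yaw": 0,"hand": 1}
    - {"dx": 0,"dy": 0,"dz": 0,"yaw": 0,"hand": 1}
  squeeze: 55

```text
clock: 28.65
tool_pos: [0.5173, -0.0067, 0.2142]
eef_rot: [0.114, 0.693, -0.111, 0.703]
contact_force: [-3.4, 4.1, 21.8]
opening: 0.318
```

```bash
python3 bar2.py
```

```text
tcp [ 0.5173 -0.0067  0.2142] y az 71.7 op 28.1 F [-3.4  4.1 21.8] M [ 0.71 -0.95  0.79] q7 -0.69
pts 5335 key axis in socket frame [ 0.046 -0.02   0.999] lean deg 2.9 psi 73.0
low end [-0.0102 -0.0521  0.1727] top centre [ 0.0048 -0.0002  0.1731] tip [-0.0032  0.0033 -0.0007]
```

The last step disagrees: the bar moved about 10° more after a plateau near −90°. I'll relieve the torque, open slightly, and measure the bar unstressed.

Emit:
drive_tool:
  series:
    - {"dx": 0,"dy": 0,"dz": 0,"yaw": 0,"hand": 3.4}
    - {"dx": 0,"dy": 0,"dz": 0,"yaw": 0,"hand": 3.4}
    - {"dx": 0,"dy": 0,"dz": 0,"yaw": 0,"hand": 3.4}
    - {"dx": 0,"dy": 0,"dz": 0,"yaw": 0,"hand": 3.4}
    - {"dx": 0,"dy": 0,"dz": 0,"yaw": 0,"hand": 3.4}
    - {"dx": 0,"dy": 0,"dz": 0,"yaw": 0,"hand": 3.4}
    - {"dx": 0,"dy": 0,"dz": 0,"yaw": 0,"hand": 3.4}
    - {"dx": 0,"dy": 0,"dz": 0,"yaw": 0,"hand": 3.4}

```text
clock: 29.7
tool_pos: [0.511, -0.0086, 0.2097]
eef_rot: [0.114, 0.698, -0.114, 0.698]
contact_force: [3.0, 0.2, 2.7]
opening: 0.385
```

```bash
python3 bar2.py
python3 - <<'E'
from h import *
w=snap('wrist');a=snap('scene')
c=np.hstack([w['pixels'][100:384,120:400],cv2.resize(a['pixels'][110:240,170:300],(284,284))])[:,:,::-1]
cv2.imwrite('pics/m.png',cv2.resize(c,None,fx=1.4,fy=1.4))
E
```

```text
tcp [ 0.511  -0.0086  0.2097] y az 71.4 op 33.9 F [3.  0.2 2.7] M [-0.13 -0.59 -0.03] q7 -0.69
pts 5441 key axis in socket frame [0.001 0.002 1.   ] lean deg 0.1 psi 74.2
low end [-0.0162 -0.0486  0.1734] top centre [-0.0017  0.0034  0.1733] tip [-0.0018  0.0031 -0.0007]
```

View pics/m.png

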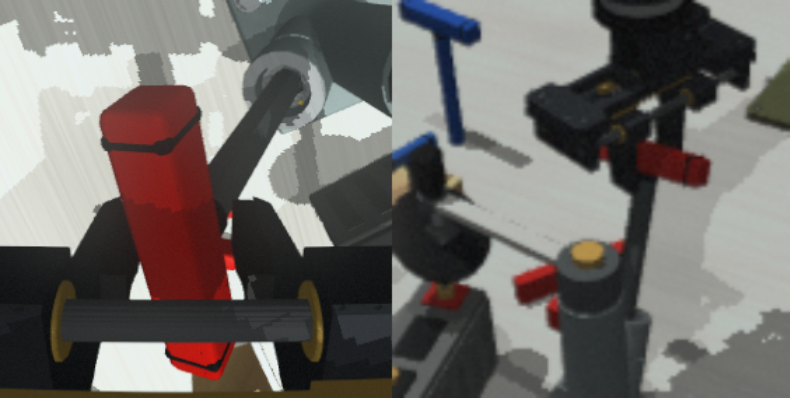

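The left half (wrist) shows the bar and the shank in the socket, with the yellow mark now visible at about (300,98), i.e. wrist pixel (334,170). I'll compute the screw angle from it.

```bash
cat > mark.py <<'E'
from h import *
w=snap('wrist');im=w['pixels'].astype(float)
n=np.array([-.4386,-.0446,.8976]);C=np.array([.5717,-.002,.1075]);H=C-n*.010
e1=np.cross([0,0,1],n);e1/=np.linalg.norm(e1);e2=np.cross(n,e1)
sc=np.minimum(im[...,0],im[...,1])-im[...,2]
o,d=ray(w,np.array([(u,v) for v in range(384) for u in range(512)]))
X=o+d*(((H-o)@n)/(d@n))[:,None];r_=X-H;rad=np.linalg.norm(r_,axis=1).reshape(384,512)
m=(sc>25)&(rad<.0185);v,u=np.nonzero(m);print('n',m.sum())
if m.sum():
    wt=sc[m];uc,vc=(u*wt).sum()/wt.sum(),(v*wt).sum()/wt.sum()
    x=(r_.reshape(384,512,3)[m]*wt[:,None]).sum(0)/wt.sum()
    print('px',uc,vc,'r',np.linalg.norm(x),'mark angle ccw from upslope',np.degrees(np.arctan2(-(x@e1),x@e2)))
print('rim centre px',proj(w,[C]))
E
python3 mark.py
```

```text
n 10
px 334.7112211221122 172.96534653465346 r 0.013863221945572143 mark angle ccw from upslope -71.54749466191774
rim centre px [[321.82554421 164.94094024]]
```

```bash
cat >> mark.py <<'E'
P=pts(w);L=(P-C)@np.array([e2,-e1,n]).T
m2=(abs(L[...,2])<.003)&(np.hypot(L[...,0],L[...,1])<.029)
hs=cv2.cvtColor(w['pixels'],cv2.COLOR_RGB2HSV)
q=L[m2];z=np.median(q[:,2]);g=q[abs(q[:,2]-z)<.0015]
# circle fit on outer edge by angular bins
c=g[:,:2].mean(0)
for _ in range(6):
    a=np.arctan2(*(g[:,:2]-c).T[::-1]);rr=np.hypot(*(g[:,:2]-c).T)
    E_=[]
    for b in np.linspace(-np.pi,np.pi,37)[:-1]:
        s=(a>=b)&(a<b+np.pi/18)
        if s.sum()>4:
            i=np.argmax(np.where(s,rr,0))
            if rr[i]>.021: E_.append(g[i,:2])
    E_=np.array(E_);A=np.c_[2*E_,np.ones(len(E_))];s=np.linalg.lstsq(A,(E_**2).sum(1),rcond=None)[0];c=s[:2]
print('rim here: centre offset',c.round(4),'R',np.sqrt(s[2]+c@c).round(4),'z',z.round(4),'arc pts',len(E_))
if m.sum():
    xx=np.array([x@e2,-(x@e1)])-c;print('corrected r',np.hypot(*xx).round(4),'mark angle',np.degrees(np.arctan2(xx[1],xx[0])).round(1))
E
python3 mark.py
```

```text
n 10
px 334.7507886435331 172.96056782334384 r 0.013865405111222626 mark angle ccw from upslope -71.48136189362033
rim centre px [[321.84896842 164.94377619]]
rim here: centre offset [-0.0002  0.0004] R 0.0246 z 0.0 arc pts 31
corrected r 0.0143 mark angle -71.1
```

The mark reads −71°, a 55° turn from −16°, yet the bar reads −106°. The fingers may still be holding the bar, so I'll open fully and compare again.

Emit:
drive_tool:
  series:
    - {"dx": 0,"dy": 0,"dz": 0,"yaw": 0,"hand": 5}
    - {"dx": 0,"dy": 0,"dz": 0,"yaw": 0,"hand": 5}
    - {"dx": 0,"dy": 0,"dz": 0,"yaw": 0,"hand": 5}
    - {"dx": 0,"dy": 0,"dz": 0,"yaw": 0,"hand": 5}
    - {"dx": 0,"dy": 0,"dz": 0,"yaw": 0,"hand": 5}
    - {"dx": 0,"dy": 0,"dz": 0,"yaw": 0,"hand": 5}
    - {"dx": 0,"dy": 0,"dz": 0,"yaw": 0,"hand": 5}
    - {"dx": 0,"dy": 0,"dz": 0,"yaw": 0,"hand": 5}

```text
clock: 30.95
tool_pos: [0.5108, -0.0086, 0.2097]
eef_rot: [0.114, 0.698, -0.114, 0.698]
contact_force: [1.1, -0.3, 0.2]
opening: 0.571
```

```bash
python3 bar2.py; python3 mark.py
```

```text
tcp [ 0.5108 -0.0086  0.2097] y az 71.4 op 50.3 F [ 1.1 -0.3  0.2] M [-0.05 -0.04 -0.04] q7 -0.69
pts 5697 key axis in socket frame [ 0.022 -0.004  1.   ] lean deg 1.3 psi 73.7
low end [-0.0126 -0.0497  0.1735] top centre [0.0016 0.0024 0.1734] tip [-0.0022  0.0031 -0.0006]
n 10
px 334.7476038338658 172.9696485623003 r 0.013811099693627142 mark angle ccw from upslope -71.93057562526515
rim centre px [[321.99049586 164.93477963]]
rim here: centre offset [-0.0003  0.0004] R 0.0246 z 0.0001 arc pts 31
corrected r 0.0143 mark angle -71.1
```

With the fingers wide open the key stands rigid at −106°. It cammed past its play against the stop and wedged about half-way to the next flat. The mark (−71°) still shows the screw tight.

Turning back would loosen the screw, so I'll carry the key clockwise into the next flat position.

Emit:
drive_tool:
  series:
    - {"dx": 0,"dy": 0,"dz": 0,"yaw": 0,"hand": 1}
    - {"dx": 0,"dy": 0,"dz": 0,"yaw": 0,"hand": 1}
    - {"dx": 0,"dy": 0,"dz": 0,"yaw": 0,"hand": 1}
    - {"dx": 0,"dy": 0,"dz": 0,"yaw": 0,"hand": 1}
    - {"dx": 0,"dy": 0,"dz": 0,"yaw": 3,"hand": 1}
    - {"dx": 0,"dy": 0,"dz": 0,"yaw": 3,"hand": 1}
    - {"dx": 0,"dy": 0,"dz": 0,"yaw": 3,"hand": 1}
    - {"dx": 0,"dy": 0,"dz": 0,"yaw": 0,"hand": 1}
  squeeze: 45

```text
clock: 32.05
tool_pos: [0.5106, -0.0078, 0.2102]
eef_rot: [0.168, 0.687, -0.168, 0.687]
contact_force: [-0.5, -1.7, 6.0]
opening: 0.329
```

```bash
python3 bar2.py; python3 mark.py
```

```text
tcp [ 0.5106 -0.0078  0.2102] y az 62.5 op 29.0 F [-0.5 -1.7  6. ] M [-0.27 -0.69  0.07] q7 -0.8
pts 5343 key axis in socket frame [0.01  0.007 1.   ] lean deg 0.7 psi 65.5
low end [-0.0223 -0.0438  0.174 ] top centre [1.000e-04 5.300e-03 1.734e-01] tip [-0.0017  0.0041 -0.0006]
n 12
px 331.6346749226006 161.22910216718267 r 0.013707042606534298 mark angle ccw from upslope -71.7146532525437
rim centre px [[317.04722639 155.36380486]]
rim here: centre offset [-0.0003  0.0003] R 0.0246 z 0.0 arc pts 31
corrected r 0.0141 mark angle -71.1
```

Emit:
drive_tool:
  series:
    - {"dx": 0,"dy": 0,"dz": 0,"yaw": 4,"hand": 1}
    - {"dx": 0,"dy": 0,"dz": 0,"yaw": 4,"hand": 1}
    - {"dx": 0,"dy": 0,"dz": 0,"yaw": 4,"hand": 1}
    - {"dx": 0,"dy": 0,"dz": 0,"yaw": 4,"hand": 1}
    - {"dx": 0,"dy": 0,"dz": 0,"yaw": 0,"hand": 1}
    - {"dx": 0,"dy": 0,"dz": 0,"yaw": 0,"hand": 1}
    - {"dx": 0,"dy": 0,"dz": 0,"yaw": 0,"hand": 1}
    - {"dx": 0,"dy": 0,"dz": 0,"yaw": 0,"hand": 1}

```text
clock: 33.15
tool_pos: [0.509, -0.0077, 0.2097]
eef_rot: [0.262, 0.658, -0.262, 0.656]
contact_force: [-2.4, -0.0, 5.6]
opening: 0.288
```

```bash
python3 bar2.py; python3 mark.py
```

```text
tcp [ 0.509  -0.0077  0.2097] y az 46.5 op 25.4 F [-2.4 -0.   5.6] M [-0.04 -0.02  0.15] q7 -1.01
pts 4991 key axis in socket frame [0.004 0.001 1.   ] lean deg 0.2 psi 42.1
low end [-0.0374 -0.0331  0.1736] top centre [0.0011 0.0048 0.1734] tip [ 0.0005  0.0046 -0.0006]
n 11
px 322.90115321252057 139.63591433278418 r 0.01379600706776353 mark angle ccw from upslope -71.82392141550494
rim centre px [[305.68507645 138.01618906]]
rim here: centre offset [-0.0003  0.0003] R 0.0245 z 0.0 arc pts 31
corrected r 0.0142 mark angle -71.1
```

The key is now seated in the next flat position (−138° is −131° plus play). The mark stayed at −71.1° throughout, so the screw is hard on its stop, with the key home (−0.6 mm). I'll relax the torque and withdraw along the axis.

Emit:
drive_tool:
  series:
    - {"dx": 0,"dy": 0,"dz": 0,"yaw": -5,"hand": 1}
    - {"dx": 0,"dy": 0,"dz": 0,"yaw": 0,"hand": 1}
    - {"dx": -0.9,"dy": -0.3,"dz": -0.3,"yaw": 0,"hand": 1}
    - {"dx": -0.9,"dy": -0.3,"dz": -0.3,"yaw": 0,"hand": 1}
    - {"dx": -0.9,"dy": -0.3,"dz": -0.3,"yaw": 0,"hand": 1}
    - {"dx": -0.9,"dy": -0.3,"dz": -0.3,"yaw": 0,"hand": 1}
    - {"dx": -0.9,"dy": -0.3,"dz": -0.3,"yaw": 0,"hand": 1}
    - {"dx": 0,"dy": 0,"dz": 0,"yaw": 0,"hand": 1}
  squeeze: 30

```text
clock: 34.25
tool_pos: [0.4894, -0.0106, 0.2553]
eef_rot: [0.234, 0.667, -0.233, 0.668]
contact_force: [1.2, 0.1, -4.6]
opening: 0.249
```

```bash
python3 bar2.py; python3 mark.py
```

```text
tcp [ 0.4894 -0.0106  0.2553] y az 51.4 op 21.9 F [ 1.2  0.1 -4.6] M [-0.12  0.05  0.04] q7 -0.92
pts 6050 key axis in socket frame [ 0.286 -0.133  0.949] lean deg 18.4 psi 45.1
low end [-0.0329 -0.0363  0.2259] top centre [0.0054 0.0014 0.2197] tip [-0.0444  0.0245  0.0546]
n 9
px 330.8965517241379 122.8498985801217 r 0.013879739812967602 mark angle ccw from upslope -71.82917962916414
rim centre px [[316.68096794 119.49128373]]
rim here: centre offset [-0.0001  0.0002] R 0.0244 z -0.0 arc pts 36
corrected r 0.0141 mark angle -71.6
```

Key is out and held, mark still at −71.6°. In hand the key leans only about 12°. Carrying it back to the stand.

Emit:
drive_tool:
  series:
    - {"dx": -3,"dy": 0,"dz": 0,"yaw": 0,"hand": 1}
    - {"dx": 0,"dy": -4.9,"dz": 2.9,"yaw": 0,"hand": 1}
    - {"dx": 0,"dy": -4.9,"dz": 2.9,"yaw": 0,"hand": 1}
    - {"dx": 0,"dy": -4.9,"dz": 2.9,"yaw": 0,"hand": 1}
    - {"dx": 0,"dy": -4.9,"dz": 2.9,"yaw": 0,"hand": 1}
    - {"dx": 0,"dy": -4.9,"dz": 2.9,"yaw": 0,"hand": 1}
    - {"dx": 0,"dy": -4.8,"dz": 2.9,"yaw": 0,"hand": 1}
    - {"dx": 0,"dy": -4.8,"dz": 2.9,"yaw": 0,"hand": 1}
  squeeze: 40

```text
clock: 35.35
tool_pos: [0.4352, -0.4057, 0.2841]
eef_rot: [0.234, 0.668, -0.233, 0.667]
contact_force: [1.7, -0.5, -5.7]
opening: 0.242
```

Emit:
drive_tool:
  series:
    - {"dx": 0,"dy": 0,"dz": 0,"yaw": 0,"hand": 1}
    - {"dx": 0,"dy": 0,"dz": 0,"yaw": 0,"hand": 1}
    - {"dx": 0,"dy": 0,"dz": 0,"yaw": 0,"hand": 1}
    - {"dx": 0,"dy": 0,"dz": 0,"yaw": 0,"hand": 1}
    - {"dx": 0,"dy": 0,"dz": 0,"yaw": 0,"hand": 1}
    - {"dx": 0,"dy": 0,"dz": 0,"yaw": 0,"hand": 1}
    - {"dx": 0,"dy": 0,"dz": 0,"yaw": 0,"hand": 1}
    - {"dx": 0,"dy": 0,"dz": 0,"yaw": 0,"hand": 1}

```text
clock: 36.35
tool_pos: [0.4357, -0.4041, 0.2848]
eef_rot: [0.234, 0.667, -0.234, 0.667]
contact_force: [0.1, 0.6, -4.5]
opening: 0.245
```

```bash
cat > hold.py <<'E'
# key pose in hand from the bar's top plane (wrist), world frame; offset from hole
from h import *
from scipy.spatial.transform import Rotation as Ro
st=readout.get_state();T=Ro.from_quat(st['eef_rot']).as_matrix();t=st['tool_pos'];G=t-T[:,0]*.0187
print('tcp',t.round(4),'op',round(st['opening']*88.1,1),'F',st['contact_force'].round(1),'M',st['moment'].round(2))
w=snap('wrist');L=(pts(w)-G)@T;h=cv2.cvtColor(w['pixels'],cv2.COLOR_RGB2HSV).astype(int)
m=((h[...,0]<8)|(h[...,0]>172))&(h[...,1]>110)&(h[...,2]>40)&(L[...,1]>.02)&(L[...,1]<.075)&(abs(L[...,2])<.025)&(abs(L[...,0])<.05)
q=L[m];rng=np.random.default_rng(1);best=0
for i in range(400):
    s=q[rng.choice(len(q),3,False)];v=np.cross(s[1]-s[0],s[2]-s[0]);l=np.linalg.norm(v)
    if l<1e-6: continue
    v/=l;v*=-np.sign(v[0])
    if v[0]>-.7: continue
    k=(abs((q-s[0])@v)<.0008).sum()
    if k>best: best=k;bv=v;bp=s[0]
f=q[abs((q-bp)@bv)<.0012];p=f.mean(0);v=np.linalg.svd(f-p)[2][2];v*=-np.sign(v[0])
D=np.array([0,1,0])-v[1]*v;D/=np.linalg.norm(D)
end=np.percentile((f-p)@D,99.5);top=p+D*(end-.0545);top[2]=p[2]
tip=G+T@(top-.174*v);k=T@v
print('n',len(f),'k',k.round(3),'pitch(toward -y)',np.degrees(np.arctan2(-v[1],-v[0])).round(1),'top rel grasp',top.round(4),'tip',tip.round(4))
d=np.array([.4627,-.376,.062])-tip;print('hole mouth - tip',d.round(4),'tool',(d@T*100).round(2))
E
python3 hold.py
```

```text
tcp [ 0.4357 -0.4041  0.2848] op 21.6 F [ 0.1  0.6 -4.5] M [-0.11  0.01  0.05]
n 3245 k [-0.128 -0.137  0.982] pitch(toward -y) 10.8 top rel grasp [-0.0095 -0.0007 -0.0002] tip [ 0.4573 -0.3807  0.142 ]
hole mouth - tip [ 0.0054  0.0047 -0.08  ] tool [8.   0.7  0.13]
```

Emit:
drive_tool:
  series:
    - {"dx": 2.5,"dy": 0.7,"dz": 0.1,"yaw": 0,"hand": 1}
    - {"dx": 2.5,"dy": 0,"dz": 0,"yaw": 0,"hand": 1}
    - {"dx": 2,"dy": 0,"dz": 0,"yaw": 0,"hand": 1}
    - {"dx": 1,"dy": 0,"dz": 0,"yaw": 0,"hand": 1}
    - {"dx": 0.8,"dy": 0,"dz": 0,"yaw": 0,"hand": 1}
    - {"dx": 0,"dy": 0,"dz": 0,"yaw": 0,"hand": 1}
    - {"dx": 0,"dy": 0,"dz": 0,"yaw": 0,"hand": 1}
    - {"dx": 0,"dy": 0,"dz": 0,"yaw": 0,"hand": 1}

```text
clock: 37.4
tool_pos: [0.4412, -0.3995, 0.1974]
eef_rot: [0.233, 0.667, -0.234, 0.668]
contact_force: [-0.2, -0.2, -4.3]
opening: 0.249
```

```bash
python3 hold.py
```

```text
tcp [ 0.4412 -0.3995  0.1974] op 21.9 F [-0.2 -0.2 -4.3] M [-0.02  0.02 -0.03]
n 3246 k [-0.12  -0.134  0.984] pitch(toward -y) 10.3 top rel grasp [-0.0097 -0.0006 -0.0001] tip [ 0.4616 -0.3766  0.0546]
hole mouth - tip [0.0011 0.0006 0.0074] tool [-0.74  0.12  0.05]
```

Emit:
drive_tool:
  series:
    - {"dx": 0,"dy": 0,"dz": 0,"yaw": 0,"hand": 1}
    - {"dx": 0,"dy": 0.8,"dz": 0,"yaw": 0,"hand": 1}
    - {"dx": -0.1,"dy": 0.8,"dz": 0,"yaw": 0,"hand": 1}
    - {"dx": 0,"dy": 0.8,"dz": 0,"yaw": 0,"hand": 1}
    - {"dx": 0,"dy": 0.8,"dz": 0,"yaw": 0,"hand": 1}
    - {"dx": 0,"dy": 0,"dz": 0,"yaw": 0,"hand": 1}
    - {"dx": 0.5,"dy": 0,"dz": 0,"yaw": 0,"hand": 1}
    - {"dx": 0,"dy": 0,"dz": 0,"yaw": 0,"hand": 1}
  squeeze: 15

```text
clock: 38.45
tool_pos: [0.46, -0.374, 0.1919]
eef_rot: [0.234, 0.668, -0.234, 0.667]
contact_force: [-0.7, 0.1, -5.0]
opening: 0.249
```

```bash
python3 hold.py
```

```text
tcp [ 0.46   -0.374   0.1919] op 21.9 F [-0.7  0.1 -5. ] M [0.   0.01 0.04]
n 3532 k [0.007 0.017 1.   ] pitch(toward -y) -1.0 top rel grasp [-0.0084  0.0022  0.    ] tip [ 0.4603 -0.3752  0.0451]
hole mouth - tip [ 0.0024 -0.0008  0.0169] tool [-1.69  0.09  0.23]
```

Emit:
drive_tool:
  series:
    - {"dx": 1,"dy": 0,"dz": 0.2,"yaw": 0,"hand": 1}
    - {"dx": 1,"dy": 0,"dz": 0,"yaw": 0,"hand": 1}
    - {"dx": 0.8,"dy": 0,"dz": 0,"yaw": 0,"hand": 1}
    - {"dx": 0.4,"dy": 0,"dz": 0,"yaw": 0,"hand": 1}
    - {"dx": 0.1,"dy": 0,"dz": 0,"yaw": 0,"hand": 1}
    - {"dx": 0,"dy": 0,"dz": 0,"yaw": 0,"hand": 1}
    - {"dx": 0,"dy": 0,"dz": 0,"yaw": 0,"hand": 1}
    - {"dx": 0,"dy": 0,"dz": 0,"yaw": 0,"hand": 1}

```text
clock: 39.5
tool_pos: [0.4625, -0.3755, 0.16]
eef_rot: [0.234, 0.667, -0.234, 0.668]
contact_force: [0.0, -0.0, -4.6]
opening: 0.246
```

```bash
python3 hold.py
```

```text
tcp [ 0.4625 -0.3755  0.16  ] op 21.6 F [ 0.  -0.  -4.6] M [-0.06 -0.03 -0.06]
n 3590 k [0.011 0.019 1.   ] pitch(toward -y) -1.2 top rel grasp [-0.0086  0.0024  0.0002] tip [ 0.4622 -0.377   0.0133]
hole mouth - tip [0.0005 0.001  0.0487] tool [-4.87  0.11 -0.02]
```

Tip is within about 1 mm of the hole floor. Releasing and retreating upward, then clear to the side.

Emit:
drive_tool:
  series:
    - {"dx": 0.1,"dy": 0,"dz": 0,"yaw": 0,"hand": 1}
    - {"dx": 0,"dy": 0,"dz": 0,"yaw": 0,"hand": 4.5}
    - {"dx": 0,"dy": 0,"dz": 0,"yaw": 0,"hand": 4.5}
    - {"dx": 0,"dy": 0,"dz": 0,"yaw": 0,"hand": 4.5}
    - {"dx": -2,"dy": 0,"dz": 0,"yaw": 0,"hand": 4.5}
    - {"dx": -4,"dy": 0,"dz": 0,"yaw": 0,"hand": 4.5}
    - {"dx": -5,"dy": 0,"dz": 0,"yaw": 0,"hand": 4.5}
    - {"dx": -3,"dy": -4,"dz": 0,"yaw": 0,"hand": 4.5}

```text
clock: 40.55
tool_pos: [0.441, -0.4044, 0.3018]
eef_rot: [0.232, 0.666, -0.231, 0.67]
contact_force: [0.4, -0.7, 0.0]
opening: 0.513
```

Emit:
drive_tool:
  series:
    - {"dx": 0,"dy": -5,"dz": 0,"yaw": 0,"hand": 4.5}
    - {"dx": 0,"dy": -5,"dz": 0,"yaw": 0,"hand": 4.5}
    - {"dx": 0,"dy": -5,"dz": 0,"yaw": 0,"hand": 4.5}
    - {"dx": 0,"dy": 0,"dz": 0,"yaw": 0,"hand": 4.5}
    - {"dx": 0,"dy": 0,"dz": 0,"yaw": 0,"hand": 4.5}
    - {"dx": 0,"dy": 0,"dz": 0,"yaw": 0,"hand": 4.5}
    - {"dx": 0,"dy": 0,"dz": 0,"yaw": 0,"hand": 4.5}
    - {"dx": 0,"dy": 0,"dz": 0,"yaw": 0,"hand": 4.5}

```text
clock: 41.55
tool_pos: [0.3445, -0.5234, 0.2988]
eef_rot: [0.233, 0.667, -0.233, 0.668]
contact_force: [0.6, 0.4, 0.2]
opening: 0.512
```

```bash
python3 m1.py | grep -v '^\[\['
python3 - <<'E'
from h import *
a=snap('scene');b=snap('top')
c=np.hstack([cv2.resize(a['pixels'][90:290,90:340],(400,320)),cv2.resize(b['pixels'][110:270,190:390],(400,320))])[:,:,::-1]
cv2.imwrite('pics/z.png',c);print(readout.get_state()['tool_pos'],readout.get_state()['contact_force'])
P=pts(b);q=P.reshape(-1,3);q=q[(q[:,2]>.236)&(q[:,2]<.27)&(abs(q[:,0]-.61)<.04)&(abs(q[:,1]+.157)<.04)];print('knob',len(q),q.mean(0))
q=P.reshape(-1,3);q=q[(q[:,2]>.165)&(q[:,2]<.2)&(abs(q[:,0]-.4627)<.06)&(abs(q[:,1]+.376)<.06)];print('key',len(q),q.mean(0),q.min(0),q.max(0))
E
```

```text
hub [258.23333333 149.23333333] 60 [[0.6292 0.0041 0.222 ]]
term attempt to get argmax of an empty sequence
termpost attempt to get argmax of an empty sequence
key [384.44751381 202.61878453] 181 [[ 0.4662 -0.3727  0.186 ]]
((384.203857421875, 202.3807830810547), (30.083086013793945, 6.665640354156494), 37.87498474121094) [[ 0.4878 -0.3297  0.186 ]
 [ 0.5034 -0.3428  0.186 ]
 [ 0.4459 -0.4147  0.186 ]
 [ 0.4304 -0.4013  0.186 ]]
blackpost [302.64705882 125.82352941] 17 [[ 0.7189 -0.1387  0.106 ]]
small [361.1547619 206.       ] 84 [[ 0.4595 -0.3169  0.11  ]]
((361.01922607421875, 205.90383911132812), (4.3145551681518555, 20.592195510864258), 11.309932708740234) [[ 0.4297 -0.3022  0.11  ]
 [ 0.4931 -0.3172  0.11  ]
 [ 0.4901 -0.3307  0.11  ]
 [ 0.4267 -0.3157  0.11  ]]
[ 0.34399755 -0.52389603  0.29873986] [-0.19647512 -1.28613725  0.18513645]
knob 67 [ 0.60851205 -0.15738624  0.24938963]
key 287 [ 0.46377884 -0.37509294  0.18417878] [ 0.42485928 -0.42041164  0.16533785] [ 0.50241602 -0.32758515  0.19296783]m1.py:18: RuntimeWarning: Mean of empty slice.
  x0,y0,x1,y1=B(*bx);q=P[y0:y1,
[... 196 characters left out ...]
", line 19, in <module>
    top((410,290,460,340),.23,.27,'knob'); top((385,215,425,255),.214,.235,'hub'); top((530,290,620,350),.052,.07,'block'); top((585,285,620,352),.165,.2,'key'); top((450,180,505,270),.085,.1,'pack');top((535,220,570,285),.1,.25,'yel')
    ~~~^^^^^^^^^^^^^^^^^^^^^^^^^^^^^^^^^^
  File "m1.py", line 18, in top
    x0,y0,x1,y1=B(*bx);q=P[y0:y1,x0:x1].reshape(-1,3);q=q[(q[:,2]>zlo)&(q[:,2]<zhi)];print(nm,len(q),q.mean(0).round(4),q.min(0).round(4),q.max(0).round(4))
                                                                                                                        ~~~~~^^^
ValueError: zero-size array to reduction operation minimum which has no identity
```

View pics/z.png

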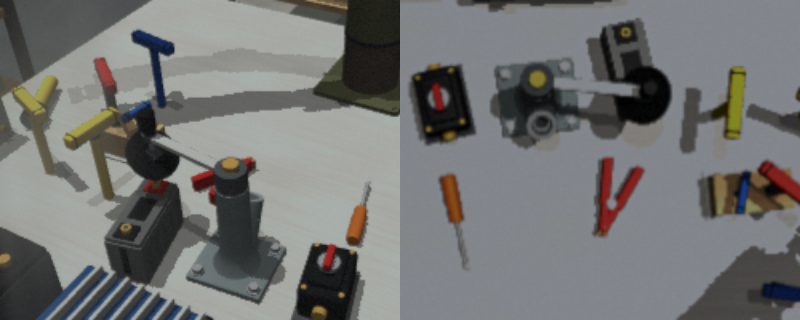

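The final view shows the mirror over the red terminal (left half at (153,160)) and the key back upright in its stand ((105,80) left, (780,185) right). The black post, small key and other items haven't moved. Handing in.

```bash
python3 -c "
from plant import workorder; print(workorder.finish_job())"
```

```text
the job is handed in; nothing more can be done
None
```

The job is done and handed in at about 42 s. The mirror hangs over the red terminal, the lock screw is tight on its stop, and the big red key is back upright in its own hole.

**How it went:** The drive cannot tilt the tool, so I tilted the key in the pads against its hole edge. I pushed it home, turned the screw clockwise, drew the key out and set it back.

**Last checks:**
- **Mirror:** the knob is at (0.6085, −0.157) and the red terminal was measured at (0.611, −0.159), so they agree within about 3 mm.
- **Screw:** the yellow mark went from about −16° to −71°, a turn of about 55° (0.97 rad). It stayed there under further torque and after the key came out.
- **Key while turning:** the tip estimate stayed within 1 mm of the socket floor, and the key leaned no more than about 3° off the screw axis.
- **Key in the stand:** the tip was about 1 mm above the hole floor and 1° off upright just before I released it. Afterwards the handle centre was over the hole.
- **Other things:** the pack's black post and the small key measured where they began. The rest looked unmoved in the last picture.

**What disagreed:**
- **Early turn:** I took up about 12° of play with loose fingers while the key leaned about 9°. I then re-gripped it on the axis before the main turn.
- **Key slipped past its flats:** I over-torqued at the stop, and the key was forced past its play and wedged between two flats. I turned it on clockwise to the next flat position, about 60° on, before withdrawing it. The mark did not move during this.
- **Red terminal at the end:** the mirror now covers it in the top view, so it could not be measured again directly.

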